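Draw the clogged cartridge out of the dust filter pot with the pull hook

ROBOT

A 6-joint arm with a two-finger parallel gripper is mounted at the origin on the work surface. World frame = base frame: x ahead of the robot, y to its left, z up, the work surface at z = 0. Lengths are in m, angles in rad, forces in N, time in s.
With the tool pointing down it reaches from about 0.375 to 0.9 m from the base axis. Payload 3.1 kg.
Tool frame: the origin (TCP) lies at the very end of the fingers, on their centre line; the grasp point (between the pads) lies 19 mm behind it; z points along the fingers, y is the direction in which the jaws open and shut (so a half turn about z gives the same grasp; the last joint's range is limited). The gripper opens to 85 mm and grips with 20 to 120 N. Pads are 22 mm wide; open, the fingers measure 114 mm over their backs; the gripper's body (76 mm by 85 mm) begins 54 mm behind the grasp point. The pads swing forward as they close: fully open they stand 13 mm farther back than shut.
Start: joints at [1.01, 0.527, 1.433, -0, 1.181, -0.178], TCP at [0.233, 0.58, 0.206] pointing down, gripper open.
Joint ranges: [-3.08, 3.08], [-0.75, 2.2], [0.22, 2.44], [-1.43, 4.57], [0, 2.65], [-2.85, 2.85]. Speed limits (rad/s): [2.79, 2.79, 3.14, 3.14, 3.14, 3.14].

INTERFACE

Orientations are given as a unit quaternion [x, y, z, w].
In Python, from station import manip gives the robot as it stands.
- The arm moves only by the tool send_rows, never from a script. Its argument "motion" is a list of rows, each an object with "gripper": the finger opening in mm, from 0 to 85.4; "travel": the shift along the tool's x, y, z in mm, a list of three; "rotation": the turn, a rotation vector about the tool's x, y, z in degrees, a list of three. In form: [{"gripper": gripper, "travel": [x, y, z], "rotation": [ax, ay, az]}, ...]. A call has 1 to 12 rows; each row shifts and turns the commanded pose from where the row before left it, along the tool's axes as they then stand; what a row does not reach is not made up. A row lasts 1/12 s, in which the tool goes at most 41.7 mm and 7.16 degrees, less where a joint would pass 70% of its speed; a pose out of reach is approached as far as the arm can. A call is refused whole if a number of a shift passes 41.7 or a number of a turn 7.16, either way. A call with a gripper value outside its range is refused whole. The fingers move at their own pace and stop on an object; "newtons" is the grip in N (left out, the last holds). Time passes only in rows, so rows that do not move let the fingers close. It gives the time, the measured TCP pose, the force and the opening at its end, in the units of the state.
- manip.sense(): the state, without advancing time (a new reading comes with each control period).
- manip.snapshot(name): name is "scene" or "top"; returns the picture (400x640x3 uint8, red, green, blue); there is no depth.
- manip.calibration(name): a dict with "fx", "fy", "cx", "cy" (pixels), "cam_to_world" (4x4, takes a point from camera to world coordinates). Camera axes: x right, y down, z forward; pixel columns grow to the right and rows downward; lengths in m; the calibration is good to about 2 mm. A picture is of the moment at which its call begins. calibration takes no time and is no camera call.
- manip.sign_off(): hands the job in, once; it reports no verdict.
The state is a dict: "t": time; "q": joint angles; "qd": joint speeds; "tau": joint torques, N m; "tcp_pos": TCP position; "tool_rot": TCP orientation; "force": force on the tool from outside, world axes, zero at the start; "ft_torque": the same for the moment, N m; "finger_gap": opening from 0.0 (shut) to 1.0 (fully open).
Only numpy, scipy, OpenCV 4.12 (cv2) and the standard library are available. Lean on these libraries where they do the work, as an engineer would, in place of code of your own. Each camera call takes 0.05 s, during which the arm holds its last target. There are 200 camera calls.

TASK

Take the flat-handled pull hook from the tool rail, catch with it the slotted pull tab of the clogged filter cartridge deep in the dust filter pot, and draw the cartridge out with the hook alone, never with the fingers. Go by feel: the tab and the pot are thin, so never press or pull on them with more than about 12 N. Set the cartridge down gently, upright, in the empty half of the plywood tray, unhook it, and put the hook back upright in its own notch of the rail; leave everything else as it is.

Things in the scene. Friction and masses are not known exactly. Their poses are not given: they have to be found in the camera images.
- pot: dust filter pot, a round aluminium housing bolted to the bench, lid off: foot 104 mm across, body 68 to 78 mm, 116 mm tall, open at the top. Its straight bore is 50 mm across, 102 mm deep to a soft gasket (gives 1 mm per 3 N) on which the cartridge sits. Origin at the centre of its underside, z up; a hose spigot (axis 48 mm up) points along +x and ends 80 mm from the axis. Fixed
- mouth (a point): centre of the mouth of the pot's bore, 116 mm over the bench, level with the rim
- cartridge: clogged filter cartridge sunk in the pot: an upright cylinder 46 mm across, 34 mm tall, pleated paper, black end caps, 0.15 to 0.35 kg. A key on its -x side (6.5 mm wide, to 28.5 mm from the axis) runs in a keyway of the bore, so it cannot turn there. Three soft seal lips slide along the bore: drawing takes 4 to 9 N, weight included; it gives 2 mm sideways. Origin: centre of its underside, z up
- tab_top (a point): top of the cartridge's grey pull tab, on its axis, 54 mm over its underside (48 mm below the mouth at the start). The tab is an upright plate across the cartridge's middle, 40 mm wide, 4 mm thick, with a slot 9 mm wide, 36 to 50 mm over the underside, closed above by a 4 mm bar. It is stiff on its thread; its heading differs each time and no reading tells it: it must be felt or seen
- hook: pull hook, loose, standing in the tool rail: flat beech handle 24 mm (x) by 36 mm (y) by 75 mm (z), to be gripped on its two 36 mm wide faces; under it a straight shank of flat steel strip, 3.5 mm (x) by 7 mm (y), ending in a J. Origin at the centre of the handle's underside, z up along the handle, +x the way the foot of the J points. About 90 g
- hook_foot (a point): lower end of the hook's shank, in the middle of the strip, 95 mm under the handle. From here the foot (strip 7 mm wide, 3.5 mm thick, rounded edges) runs 8 mm level along the hook's +x, then rises 4.5 mm over the next 3.5 mm to its tip (middle of the strip; the steel ends 13 mm from the shank's middle, 6 mm above and 2 mm below this point)
- rack: plywood tool rail, fixed: base 100 mm (x) by 170 mm (y), rail's top 125 mm over the bench, 60 mm deep (x). Three notches 14 mm wide at y = -50, 0 and +50 mm run from x = -8 mm out through the +x edge. A tool stands with its handle's underside on the rail over a notch, shank near x = 0; the hook's foot points along about +x. Origin at the centre of its underside
- tray: open plywood tray, fixed: outside 150 mm (x) by 200 mm (y) by 30 mm, walls and floor 8 mm. Origin at the centre of its underside. Its -y half is empty, a hose clip lies in its +y half
- clip: bystander: steel hose clip, a ring 54 mm across, 12 mm high, lying in the tray
- awl: bystander: awl with a round turned handle, 70 mm, standing in another notch of the rail; origin at its handle's underside
- driver: bystander: screwdriver with a round black handle, 73 mm, standing in another notch of the rail; origin at its handle's underside
- lid: bystander: screw-on aluminium lid of the pot, 82 mm across, with a spigot, 48 mm tall, lying beside the pot
- mallet: bystander: round turned wooden mallet, 66 mm across, standing on its head, 194 mm tall
- muffs: bystander: yellow ear muffs with a black band, 72 mm tall
- offcut: bystander: pine offcut 70 x 100 x 28 mm
- pencil: bystander: flat carpenter's pencil 175 mm long, lying along y
- square: bystander: try square, wooden stock 100 mm, steel blade 150 mm
There are look-alikes about, which are no part of the job. What is shaped like the hook but blue or orange is not meant.

How it is judged:
By the outcome, as a careful person would: the job done as asked, in the order asked, and still so for the second after the job is handed in, with the robot touching nothing.
It also fails if it takes over 72 s, if anything falls off the work surface, if the arm or the gripper's body presses on something with over 40 N, if the wrist force passes 120 N, or if a joint passes its speed limit or range.

## Working session

There is one attempt and no reset: what is moved stays moved. The work goes in short steps, Python scripts to look and compute and a tool call to move; the robot and the scene stay as the last step left them, time stands still between calls to the robot, and variables do not carry over. Pictures are saved under pics/ and viewed, about 8 in all and at most 12, crops included, and the job is handed in when it is done.

Besides the shell and the picture viewer there is one more tool, called after "Emit:" as name(argument=value, ...), one argument or row to a line, values as JSON. send_rows: Moves the arm, as the interface text tells. Its arguments: {"type":"object","properties":{"motion":{"type":"array","items":{"type":"object","properties":{"gripper":{"type":"number"},"travel":{"type":"array","items":{"type":"number"}},"rotation":{"type":"array","items":{"type":"number"}}}}},"newtons":{"type":"number"}},"required":["motion"]}

```bash
mkdir -p pics; ls; cat > h.py <<'E'
import numpy as np, cv2
from station import manip
from scipy.spatial.transform import Rotation as R
def snap(cam,name,crop=None,scale=1):
    im=manip.snapshot(cam)
    np.save(f'pics/{cam}_last.npy',im)
    if crop: 
        x0,y0,x1,y1=crop; im=im[y0:y1,x0:x1]
    if scale!=1: im=cv2.resize(im,None,fx=scale,fy=scale,interpolation=cv2.INTER_CUBIC)
    cv2.imwrite(f'pics/{name}.png',im[:,:,::-1]); return im
def pt(cam,u,v,z):
    c=manip.calibration(cam);T=np.array(c['cam_to_world'])
    d=T[:3,:3]@[(u-c['cx'])/c['fx'],(v-c['cy'])/c['fy'],1]
    return T[:3,3]+d*(z-T[2,3])/d[2]
def proj(cam,p):
    c=manip.calibration(cam);T=np.array(c['cam_to_world'])
    q=T[:3,:3].T@(np.array(p)-T[:3,3]); return np.array([c['fx']*q[0]/q[2]+c['cx'],c['fy']*q[1]/q[2]+c['cy']])
def st():
    s=manip.sense(); r=R.from_quat(s['tool_rot'])
    print('t',round(s['t'],2),'tcp',np.round(np.array(s['tcp_pos'])*1e3,1),'F',np.round(s['force'],1),'M',np.round(s['ft_torque'],2),'gap',round(s['finger_gap'],3))
    print('x',np.round(r.as_matrix()[:,0],3),'y',np.round(r.as_matrix()[:,1],3),'z',np.round(r.as_matrix()[:,2],3),'q',np.round(s['q'],2))
    return s
E
python3 - <<'E'
from h import *
st()
a=snap('scene','a0',);b=snap('top','b0')
for n in('scene','top'):
    c=manip.calibration(n);print(n,c['fx'],np.round(c['cam_to_world'],3).tolist())
E
```

```text
pics
t 0.0 tcp [233.  579.1 205.1] F [ 1.2 -0.3  0.2] M [-0.03 -0.01  0.02] gap 1.001
x [-0.928  0.374  0.   ] y [ 0.374  0.928 -0.002] z [-0.001 -0.002 -1.   ] q [ 1.01  0.53  1.43 -0.    1.18 -0.18]
scene 369.6817196036037 [[0.846, 0.449, -0.288, 0.778], [0.533, -0.706, 0.466, -0.385], [0.006, -0.547, -0.837, 0.785], [0.0, 0.0, 0.0, 1.0]]
top 487.6166051379467 [[-0.012, -0.983, 0.185, 0.245], [-1.0, 0.012, -0.003, 0.015], [0.001, -0.185, -0.983, 1.543], [0.0, 0.0, 0.0, 1.0]]
```

View pics/a0.png

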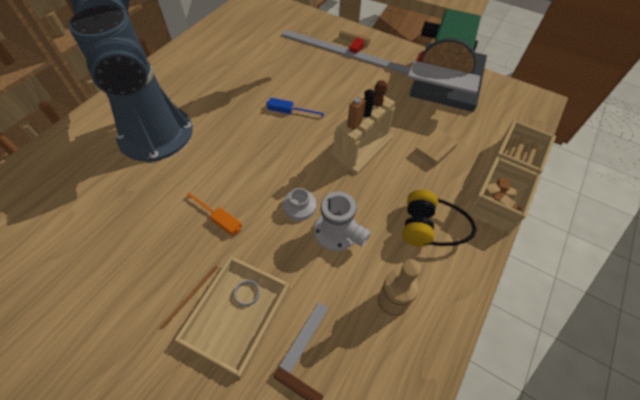

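View pics/b0.png

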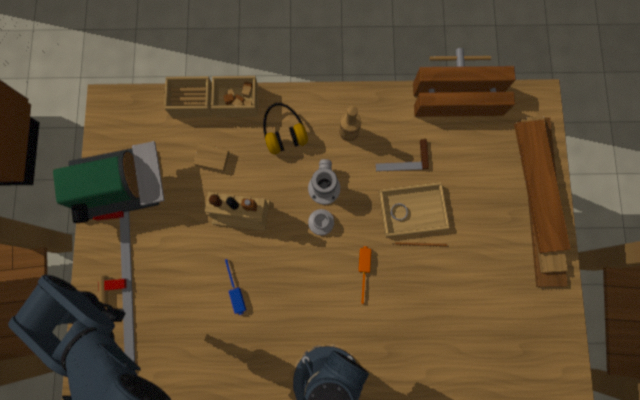

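The scene view shows the rail around (365,125), the pot at (340,220) and the tray at (232,315). The top view shows the rail at (236,208), the pot at (324,183) and the tray at (415,212). The blue (236,290) and orange (365,270) look-alikes lie on the bench. Next is an enlarged mosaic of the rail, pot and tray.

```bash
python3 - <<'E'
from h import *
a=np.load('pics/scene_last.npy');b=np.load('pics/top_last.npy')
def c(im,x,y,w,h,s):
    im=cv2.resize(im[y:y+h,x:x+w],(w*s,h*s),interpolation=cv2.INTER_CUBIC)
    for i in range(0,w,10): cv2.line(im,(i*s,0),(i*s,8 if i%50 else 16),(255,0,0),1)
    for i in range(0,h,10): cv2.line(im,(0,i*s),(8,i*s),(255,0,0),1)
    return im
A=c(a,320,70,80,100,5); B=c(b,200,180,80,60,5); C=c(a,300,180,80,75,4); D=c(b,300,150,80,75,4)
M=np.zeros((600,800,3),np.uint8)
M[0:500,0:400]=A; M[0:300,400:800]=B; M[300:600,400:720]=D
cv2.imwrite('pics/m1.png',M[:,:,::-1])
M=np.zeros((600,800,3),np.uint8)
C=c(a,310,185,65,75,6);D=c(b,300,150,50,75,6);M[:450,:390]=C;M[:450,400:700]=D
cv2.imwrite('pics/m2.png',M[:,:,::-1])
for cam in('scene','top'): print(manip.calibration(cam)['cx'],manip.calibration(cam)['cy'])
E
```

```text
315.09009369850077 199.80960347580194
321.5310468622192 206.7792113596575
```

View pics/m1.png

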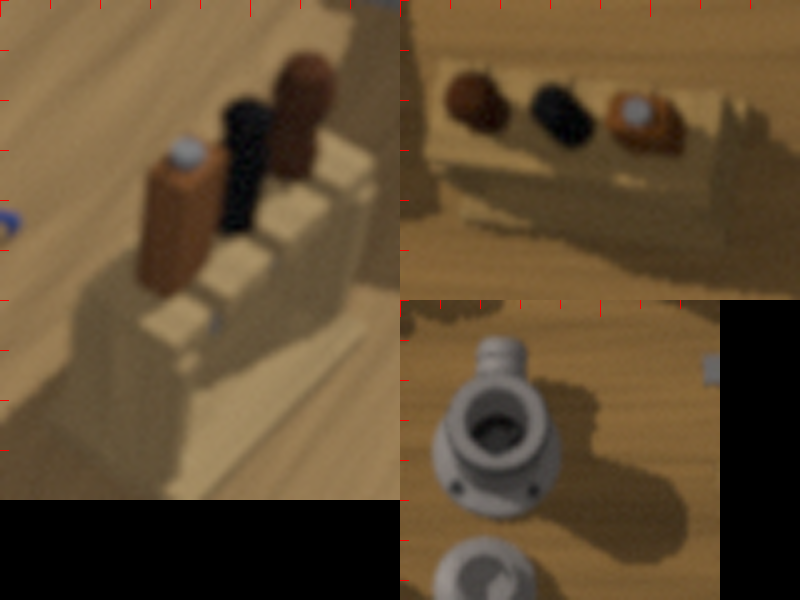

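View pics/m2.png

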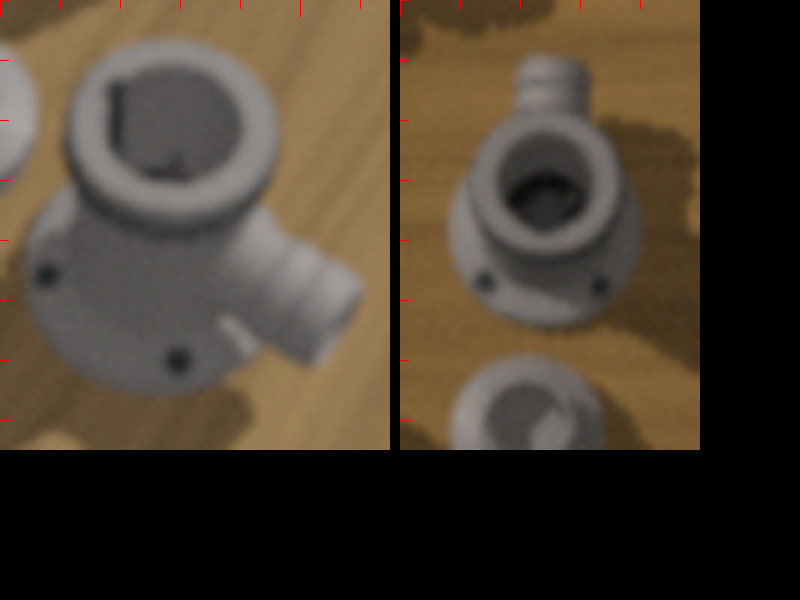

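```bash
python3 - <<'E'
from h import *
from scipy.optimize import least_squares, minimize
for uv in [(208,193),(269,199),(206.4,212),(263,217)]: print('rail',np.round(pt('top',*uv,.125)*1e3))
print('cap',pt('top',247.4,202.4,.203)*1e3,pt('scene',357.4,100.4,.203)*1e3)
print('mouth',pt('top',324.5,182,.116)*1e3)
# tray by corners
# silhouette of hook handle: colour
ims={c:np.load(f'pics/{c}_last.npy') for c in('scene','top')}
win={'scene':(340,95,370,135),'top':(238,194,262,216)}
masks={}
for c,(x0,y0,x1,y1) in win.items():
    hsv=cv2.cvtColor(ims[c],cv2.COLOR_RGB2HSV); 
    f=ims[c].astype(int); m=np.zeros(f.shape[:2],np.uint8)
    sub=(f[...,0]>1.75*f[...,2])&(f[...,0]-f[...,1]>25)&(f[...,0]>60)
    m[y0:y1,x0:x1]=sub[y0:y1,x0:x1]
    masks[c]=m; print(c,m.sum()); 
    print('\n'.join(''.join('#' if v else '.' for v in r) for r in m[y0:y1,x0:x1]))
E
```

```text
rail [557. 348. 125.]
rail [537. 166. 125.]
rail [500. 351. 125.]
rail [483. 183. 125.]
cap [511.49481307 218.0750893  203.        ] [515.161375   220.90294911 203.        ]
mouth [5.88577625e+02 4.46129437e-01 1.16000000e+02]
scene 531
#######.###############.......
################...#####......
########.#####......###.......
#############........###......
#############.........###.....
#########.###.........###.....
#######.#.###.........###.....
#############........####.....
#######..#####......#####.....
###.####.###############......
#.#.##.#################......
.###.###################......
########################......
####.####..#.##########.......
.##.#####..############.......
########..#############.......
#.######..####.########.......
########..######.######.......
#########...#.#########.......
.#######...####.#######.......
.#######...###.########.......
########...##...######........
#######...#.##########........
######....####.#######........
####.......####.######........
###.........#.########........
##........#.#..#######........
#........############.....
[... 234 characters left out ...]
..................
..............................
..............................
..............................
..............................
top 242
########################
########################
########################
########################
########################
########..##############
#######.....############
#######......###.#######
.#####.......###..######
..#####......###...#####
...####......##.....####
...######..#####.......#
....###########.........
..........##.#..........
........................
........................
........................
........................
........................
........................
........................
......#.................
```

```bash
cat > fit.py <<'E'
from h import *
from scipy.optimize import minimize
def avg(cam,n): return np.mean([manip.snapshot(cam).astype(float) for _ in range(n)],0)
E
python3 - <<'E'
from fit import *
I={c:avg(c,5) for c in('scene','top')}
for c in I: np.save(f'pics/{c}_avg.npy',I[c])
G={}
for c in I:
    g=0
    for k in range(3):
        ch=cv2.GaussianBlur(I[c][...,k].astype(np.float32),(0,0),.8)
        g=g+np.hypot(cv2.Sobel(ch,cv2.CV_32F,1,0),cv2.Sobel(ch,cv2.CV_32F,0,1))
    G[c]=np.sqrt(g)
def P(c,p):
    k=manip.calibration(c)
    T=np.array(k['cam_to_world']);q=(p-T[:3,3])@T[:3,:3]
    return np.c_[k['fx']*q[:,0]/q[:,2]+k['cx'],k['fy']*q[:,1]/q[:,2]+k['cy']]
def samp(c,uv): return cv2.remap(G[c],uv[:,:1].astype(np.float32),uv[:,1:].astype(np.float32),cv2.INTER_CUBIC).mean()
def hull(uv,n=15):
    h=cv2.convexHull(uv.astype(np.float32))[:,0]; h2=np.roll(h,-1,0)
    return np.concatenate([a+(b-a)*np.linspace(0,1,n)[:,None] for a,b in zip(h,h2)])
def W(p,l):
    x,y,a=p; return np.c_[x+l[:,0]*np.cos(a)-l[:,1]*np.sin(a),y+l[:,0]*np.sin(a)+l[:,1]*np.cos(a),l[:,2]]
def box(lx,ly,z0,z1): return np.array([(sx*lx/2,sy*ly/2,z) for sx in(-1,1) for sy in(-1,1) for z in(z0,z1)])
def circ(r,z): t=np.linspace(0,2*np.pi,80); return np.c_[r*np.cos(t),r*np.sin(t),0*t+z]
def best(f,p0,rng,name):
    r=np.random.default_rng(0);b=(f(p0),p0)
    for s in(1,.4,.15):
        c=b[1]
        for _ in range(500):
            p=c+r.uniform(-1,1,3)*rng*s; v=f(p)
            if v>b[0]: b=(v,p)
    print(name,round(b[0],2),np.round([b[1][0]*1e3,b[1][1]*1e3,np.degrees(b[1][2])],1));return b[1]
hb=box(.024,.036,.125,.2); tb=box(.15,.2,.0,.03)
for cs in(('scene','top'),('scene',),('top',)):
    h=best(lambda p:sum(samp(c,hull(P(c,W(p,hb)))) for c in cs),np.array([.513,.220,-.1]),np.array([.012,.012,.3]),f'hook {cs}')
    m=best(lambda p:sum(samp(c,P(c,W(p,circ(.025,.116))))+samp(c,P(c,W(p,circ(.052,.003)))) for c in cs),np.array([.589,0.,0]),np.array([.012,.012,0]),f'pot {cs}')
    c0=pt('top',415,212,.03)
    t=best(lambda p:sum(samp(c,hull(P(c,W(p,tb)))) for c in cs),np.array([c0[0],c0[1],0.]),np.array([.02,.02,.15]),f'tray {cs}')
    k=best(lambda p:sum(samp(c,P(c,W(p,np.concatenate([np.c_[np.linspace(-.03,.03,30),0*np.arange(30)+s*.085,np.full(30,.125)] for s in(-1,1)]+[np.c_[0*np.arange(60)+s*.03,np.linspace(-.085,.085,60),np.full(60,.125)] for s in(-1,1)])))) for c in cs),np.array([.52,.262,-.1]),np.array([.015,.015,.1]),f'rack {cs}')
# bore pics, contrast stretched
M=np.zeros((600,800,3),np.uint8)
def cr(c,u,v,r,s,lo,hi):
    im=np.clip((I[c][v-r:v+r,u-r:u+r]-lo)/(hi-lo)*255,0,255).astype(np.uint8)
    return cv2.resize(im,None,fx=s,fy=s,interpolation=cv2.INTER_CUBIC)
M[:400,:400]=cr('top',324,182,10,20,10,90);M[:400,400:]=cr('scene',339,209,12,16,30,130)[:400,:400]if 0 else cv2.resize(cr('scene',338,207,12,16,30,130),(400,400))
cv2.imwrite('pics/bore.png',M[:400,:,::-1])
E
```

```text
Traceback (most recent call last):
ValueError: time passes only in moves, steps and waits
```

```bash
cat > fit.py <<'E'
from h import *
CAL={c:manip.calibration(c) for c in('scene','top')}
def avg(cam,n): return np.mean([manip.snapshot(cam).astype(float) for _ in range(n)],0)
G={}
def setI(I):
  for c in I:
    g=0
    for k in range(3):
        ch=cv2.GaussianBlur(I[c][...,k].astype(np.float32),(0,0),.8)
        g=g+np.hypot(cv2.Sobel(ch,cv2.CV_32F,1,0),cv2.Sobel(ch,cv2.CV_32F,0,1))
    G[c]=np.sqrt(g)
def P(c,p):
    k=CAL[c]
    T=np.array(k['cam_to_world']);q=(p-T[:3,3])@T[:3,:3]
    return np.c_[k['fx']*q[:,0]/q[:,2]+k['cx'],k['fy']*q[:,1]/q[:,2]+k['cy']]
def samp(c,uv): return cv2.remap(G[c],uv[:,:1].astype(np.float32),uv[:,1:].astype(np.float32),cv2.INTER_CUBIC).mean()
def hull(uv,n=15):
    h=cv2.convexHull(uv.astype(np.float32))[:,0]; h2=np.roll(h,-1,0)
    return np.concatenate([a+(b-a)*np.linspace(0,1,n)[:,None] for a,b in zip(h,h2)])
def W(p,l):
    x,y,a=p; return np.c_[x+l[:,0]*np.cos(a)-l[:,1]*np.sin(a),y+l[:,0]*np.sin(a)+l[:,1]*np.cos(a),l[:,2]]
def box(lx,ly,z0,z1): return np.array([(sx*lx/2,sy*ly/2,z) for sx in(-1,1) for sy in(-1,1) for z in(z0,z1)])
def circ(r,z): t=np.linspace(0,2*np.pi,80); return np.c_[r*np.cos(t),r*np.sin(t),0*t+z]
def best(f,p0,rng,name):
    r=np.random.default_rng(0);b=(f(p0),p0)
    for s in(1,.4,.15):
        c=b[1]
        for _ in range(500):
            p=c+r.uniform(-1,1,3)*rng*s; v=f(p)
            if v>b[0]: b=(v,p)
    print(name,round(b[0],2),np.round([b[1][0]*1e3,b[1][1]*1e3,np.degrees(b[1][2])],1));return b[1]
E
python3 - <<'E'
from fit import *
I={c:np.load(f'pics/{c}_avg.npy') for c in('scene','top')}
setI(I)
hb=box(.024,.036,.125,.2); tb=box(.15,.2,.0,.03)
c0=pt('top',415,212,.03)
for cs in(('scene','top'),('scene',),('top',)):
    h=best(lambda p:sum(samp(c,hull(P(c,W(p,hb)))) for c in cs),np.array([.513,.220,-.1]),np.array([.012,.012,.3]),f'hook {cs}')
    m=best(lambda p:sum(samp(c,P(c,W(p,circ(.025,.116))))+samp(c,P(c,W(p,circ(.052,.003)))) for c in cs),np.array([.589,0.,0]),np.array([.012,.012,0]),f'pot {cs}')
    t=best(lambda p:sum(samp(c,hull(P(c,W(p,tb)))) for c in cs),np.array([c0[0],c0[1],0.]),np.array([.02,.02,.15]),f'tray {cs}')
    k=best(lambda p:sum(samp(c,P(c,W(p,np.concatenate([np.c_[np.linspace(-.03,.03,30),0*np.arange(30)+s*.085,np.full(30,.125)] for s in(-1,1)]+[np.c_[0*np.arange(60)+s*.03,np.linspace(-.085,.085,60),np.full(60,.125)] for s in(-1,1)])))) for c in cs),np.array([.52,.262,-.1]),np.array([.015,.015,.1]),f'rack {cs}')
# bore pics, contrast stretched
M=np.zeros((600,800,3),np.uint8)
def cr(c,u,v,r,s,lo,hi):
    im=np.clip((I[c][v-r:v+r,u-r:u+r]-lo)/(hi-lo)*255,0,255).astype(np.uint8)
    return cv2.resize(im,None,fx=s,fy=s,interpolation=cv2.INTER_CUBIC)
M[:400,:400]=cr('top',324,182,10,20,10,90);M[:400,400:]=cr('scene',339,209,12,16,30,130)[:400,:400]if 0 else cv2.resize(cr('scene',338,207,12,16,30,130),(400,400))
cv2.imwrite('pics/bore.png',M[:400,:,::-1])
print(manip.sense()['t'])
E
```

```text
hook ('scene', 'top') 32.53 [514.2 222.1  -8.2]
pot ('scene', 'top') 70.61 [596.9   2.8   0. ]
tray ('scene', 'top') 27.39 [ 500.6 -283.1    6.8]
rack ('scene', 'top') 27.28 [518.1 270.3  -5.8]
hook ('scene',) 17.38 [ 5.145e+02  2.231e+02 -3.000e-01]
pot ('scene',) 34.32 [597.8   2.7   0. ]
tray ('scene',) 14.5 [ 517.1 -279.9    6.7]
rack ('scene',) 14.98 [511.5 270.3   1.6]
hook ('top',) 16.16 [513.1 221.  -17.4]
pot ('top',) 36.61 [596.1   2.5   0. ]
tray ('top',) 15.77 [ 500.2 -297.9    9.2]
rack ('top',) 13.54 [517.1 270.   -7.3]
0.6
```

View pics/bore.png

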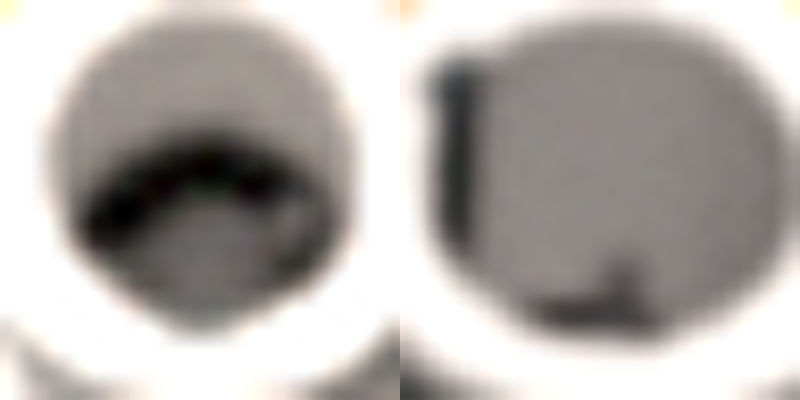

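```bash
python3 - <<'E'
from fit import *
o=np.array([.597,.0027,0])
for uv in[(339.4,210.3),(339.2,209.8),(340,211)]:
    print('tip',np.round((pt('scene',*uv,.068)-o)*1e3,1))
for uv in[(334.5,213.5),(341.5,213.5)]: print('cap',np.round((pt('scene',*uv,.048)-o)*1e3,1))
# top grey blob, spot
for uv in[(314+10,182-10+12.5),(314+14.8,172+10.5),(314+4.8,172+11.5),(314+7.5,172+10),(314+13,172+10)]:
    print('top',uv,np.round((pt('top',*uv,.068)-o)*1e3,1),np.round((pt('top',*uv,.048)-o)*1e3,1))
I=np.load('pics/top_avg.npy').mean(2); print(np.round(I[178:191,316:333]).astype(int))
I=np.load('pics/scene_avg.npy').mean(2); print(np.round(I[207:217,330:346]).astype(int))
# predicted tab-top ends for headings
for a in range(0,180,30):
    e=[o+[.02*s*np.cos(np.radians(a)),.02*s*np.sin(np.radians(a)),.068] for s in(1,-1)]
    print(a,np.round(P('top',np.array(e)),1).tolist(),np.round(P('scene',np.array(e)),1).tolist())
E
```

```text
tip [-3.1 17.3 68. ]
tip [-4.2 18.2 68. ]
tip [-1.  16.4 68. ]
cap [-13.5  14.9  48. ]
cap [ 0.2 23.6 48. ]
top (324, 184.5) [-4.8 -1.1 68. ] [-0.1 -1.2 48. ]
top (328.8, 182.5) [  1.4 -16.1  68. ] [  6.2 -16.4  48. ]
top (318.8, 183.5) [-1.4 15.  68. ] [ 3.3 15.1 48. ]
top (321.5, 182) [ 3.3  6.6 68. ] [ 8.1  6.5 48. ]
top (327, 182) [  3.1 -10.5  68. ] [  7.9 -10.8  48. ]
[[ 77  59  57  55  54  51  44  41  39  41  47  52  55  58  60  74  95]
 [ 72  57  54  50  43  36  27  23  19  23  30  37  47  54  57  68  92]
 [ 73  56  50  39  26  18  14  13  11  14  17  19  30  44  54  66  92]
 [ 76  53  39  24  17  13  14  20  19  19  13  17  26  33  47  65  94]
 [ 83  53  27  14  10  17  25  32  36  35  29  29  39  37  41  64  95]
 [ 91  57  22  15  17  26  35  40  41  42  39  37  40  35  39  68 101]
 [103  74  41  27  29  35  40  41  43  42  40  35  32  29  48  82 108]
 [113  97  71  48  37  37  40  43  44  42  40  34  28  39  69  99 111]
 [115 112  97  74  51  40  40  44  44  43  41  41  51  69  94 109 113]
 [114 116 111  98  80  62  50  46  46  48  56  69  89  99 109 112 108]
 [106 112 114
[... 586 characters left out ...]
 80  80  79  82]
 [124 112  95  78  66  58  56  55  56  57  64  73  79  83  88  98]
 [134 127 114  97  80  68  63  63  64  63  63  73  87 100 109 119]
 [136 134 129 122 115 106 101  99  97  93  91  97 111 123 130 134]
 [133 134 135 135 133 129 127 125 124 123 123 125 132 137 139 140]]
0 [[323.6, 176.7], [323.7, 189.3]] [[344.5, 220.6], [329.1, 212.4]]
30 [[320.4, 177.6], [326.9, 188.4]] [[345.6, 216.8], [327.9, 216.1]]
60 [[318.0, 179.9], [329.3, 186.1]] [[344.4, 212.9], [329.0, 220.0]]
90 [[317.2, 183.1], [330.1, 182.9]] [[341.2, 210.1], [332.2, 223.0]]
120 [[318.1, 186.2], [329.2, 179.8]] [[336.8, 208.9], [336.7, 224.2]]
150 [[320.5, 188.5], [326.8, 177.5]] [[332.4, 209.7], [341.2, 223.3]]
```

Only one object fits the hook: the flat brown handle standing in the rail's right-hand notch, at top (247,203) and scene (356,122). The awl and driver in the rail have round handles, and the blue and orange hooks lie on the bench. The bore crop shows the tab end at scene (339,210), so the tab heading is about 105° and the hook should point at about 15°.

```bash
cat >> h.py <<'E'
import json
def plan(tgt,head,n,g=85,start=None):
    """rows to bring TCP (mm) to tgt with tool y heading (deg), tool down"""
    s=manip.sense();p=np.array(s['tcp_pos'])*1e3;m=R.from_quat(s['tool_rot']).as_matrix()
    h=np.degrees(np.arctan2(m[1,1],m[0,1])); dh=(head-h)/n; d=(np.array(tgt)-p)/n
    out=[]
    for i in range(n):
        a=np.radians(h+dh*i); y=np.array([np.cos(a),np.sin(a),0]);x=np.array([y[1]*-1,y[0],0])
        out.append(dict(gripper=g,travel=[round(float(v),1) for v in(x@d,y@d,-d[2])],rotation=[0,0,round(-dh,2)]))
    print('|d|',np.linalg.norm(d)); print(json.dumps(out))
E
sed -i 's/x=np.array(\[y\[1\]\*-1,y\[0\],0\])/x=np.array([-y[1],y[0],0])/' h.py
python3 - <<'E'
from h import *
plan([514,222,235],-7,12)
from fit import *
I={c:np.load(f'pics/{c}_avg.npy') for c in('scene','top')}; setI(I)
# tray: rim outer+inner edges, fit joint
def rect(lx,ly,z):
    c=np.array([(-lx/2,-ly/2,z),(lx/2,-ly/2,z),(lx/2,ly/2,z),(-lx/2,ly/2,z)]);return np.concatenate([a+(b-a)*np.linspace(0,1,40)[:,None] for a,b in zip(c,np.roll(c,-1,0))])
c0=pt('top',415,212,.03); print(c0)
for cs in(('scene','top'),('scene',),('top',)):
    best(lambda p:sum(samp(c,P(c,W(p,rect(.15,.2,.03))))+samp(c,P(c,W(p,rect(.134,.184,.03)))) for c in cs),np.array([c0[0],c0[1],0.07]),np.array([.02,.02,.1]),f'tray {cs}')
E
```

```text
|d| 37.96382304521204
[{"gripper": 85, "travel": [-32.8, -18.9, -2.4], "rotation": [0, 0, 6.26]}, {"gripper": 85, "travel": [-34.7, -15.2, -2.4], "rotation": [0, 0, 6.26]}, {"gripper": 85, "travel": [-36.1, -11.4, -2.4], "rotation": [0, 0, 6.26]}, {"gripper": 85, "travel": [-37.2, -7.4, -2.4], "rotation": [0, 0, 6.26]}, {"gripper": 85, "travel": [-37.7, -3.3, -2.4], "rotation": [0, 0, 6.26]}, {"gripper": 85, "travel": [-37.9, 0.9, -2.4], "rotation": [0, 0, 6.26]}, {"gripper": 85, "travel": [-37.6, 5.0, -2.4], "rotation": [0, 0, 6.26]}, {"gripper": 85, "travel": [-36.8, 9.1, -2.4], "rotation": [0, 0, 6.26]}, {"gripper": 85, "travel": [-35.6, 13.0, -2.4], "rotation": [0, 0, 6.26]}, {"gripper": 85, "travel": [-34.0, 16.8, -2.4], "rotation": [0, 0, 6.26]}, {"gripper": 85, "travel": [-31.9, 20.4, -2.4], "rotation": [0, 0, 6.26]}, {"gripper": 85, "travel": [-29.5, 23.8, -2.4], "rotation": [0, 0, 6.26]}]
[ 0.50873572 -0.28437202  0.03      ]
tray ('scene', 'top') 61.78 [ 516.4 -280.8    6.6]
tray ('scene',) 32.41 [ 516.4 -280.8    6.6]
tray ('top',) 29.47 [ 516.2 -280.4    6.4]
```

Emit:
send_rows(
  motion=[
    {"gripper": 85,"travel": [-32.8,-18.9,-5],"rotation": [0,0,6.26]},
    {"gripper": 85,"travel": [-34.7,-15.2,-5],"rotation": [0,0,6.26]},
    {"gripper": 85,"travel": [-36.1,-11.4,-5],"rotation": [0,0,6.26]},
    {"gripper": 85,"travel": [-37.2,-7.4,-5],"rotation": [0,0,6.26]},
    {"gripper": 85,"travel": [-37.7,-3.3,-5],"rotation": [0,0,6.26]},
    {"gripper": 85,"travel": [-37.9,0.9,-3],"rotation": [0,0,6.26]},
    {"gripper": 85,"travel": [-37.6,5.0,0],"rotation": [0,0,6.26]},
    {"gripper": 85,"travel": [-36.8,9.1,0],"rotation": [0,0,6.26]},
    {"gripper": 85,"travel": [-35.6,13.0,0],"rotation": [0,0,6.26]},
    {"gripper": 85,"travel": [-34.0,16.8,0],"rotation": [0,0,6.26]},
    {"gripper": 85,"travel": [-31.9,20.4,0],"rotation": [0,0,6.26]},
    {"gripper": 85,"travel": [-29.5,23.8,0],"rotation": [0,0,6.26]},
  ],
)

```text
t: 1.6
tcp_pos: [0.5148, 0.2202, 0.2344]
tool_rot: [0.751, 0.66, 0.0, 0.0]
force: [0.6, 1.4, -0.2]
finger_gap: 0.996
```

```bash
python3 - <<'E'
from h import *
st(); plan([514,222,145],-7,4)
E
```

```text
t 1.6 tcp [514.8 220.2 234.4] F [ 0.6  1.4 -0.2] M [0.03 0.02 0.  ] gap 0.996
x [0.128 0.992 0.   ] y [ 0.992 -0.128  0.   ] z [ 0.  0. -1.] q [0.2  0.41 1.57 0.   1.17 0.33]
|d| 22.35115906019011
[{"gripper": 85, "travel": [0.4, -0.3, 22.3], "rotation": [0, 0, -0.09]}, {"gripper": 85, "travel": [0.4, -0.3, 22.3], "rotation": [0, 0, -0.09]}, {"gripper": 85, "travel": [0.4, -0.3, 22.3], "rotation": [0, 0, -0.09]}, {"gripper": 85, "travel": [0.4, -0.3, 22.3], "rotation": [0, 0, -0.09]}]
```

Emit:
send_rows(
  motion=[
    {"gripper": 85,"travel": [0.8,-0.5,22.3]},
    {"gripper": 85,"travel": [0.8,-0.3,22.3]},
    {"gripper": 60,"travel": [0,0,22.3]},
    {"gripper": 50,"travel": [0,0,22.3]},
    {"gripper": 40},
    {"gripper": 30},
    {"gripper": 15},
    {"gripper": 10},
    {"gripper": 10},
    {"gripper": 10},
  ],
  newtons=40,
)

```text
validation failed for argument at $.mo...
```

```bash
python3 - <<'E'
from fit import *
st()
I={c:avg(c,1) for c in('scene','top')}
a=I['scene'][60:160,310:410].astype(np.uint8);b=I['top'][160:260,200:300].astype(np.uint8)
M=np.hstack([cv2.resize(x,(400,400),interpolation=cv2.INTER_CUBIC) for x in(a,b)])
cv2.imwrite('pics/g1.png',M[:,:,::-1])
E
```

```text
t 1.6 tcp [514.8 220.2 234.4] F [ 0.6  1.4 -0.2] M [0.03 0.02 0.  ] gap 0.996
x [0.128 0.992 0.   ] y [ 0.992 -0.128  0.   ] z [ 0.  0. -1.] q [0.2  0.41 1.57 0.   1.17 0.33]
```

View pics/g1.png

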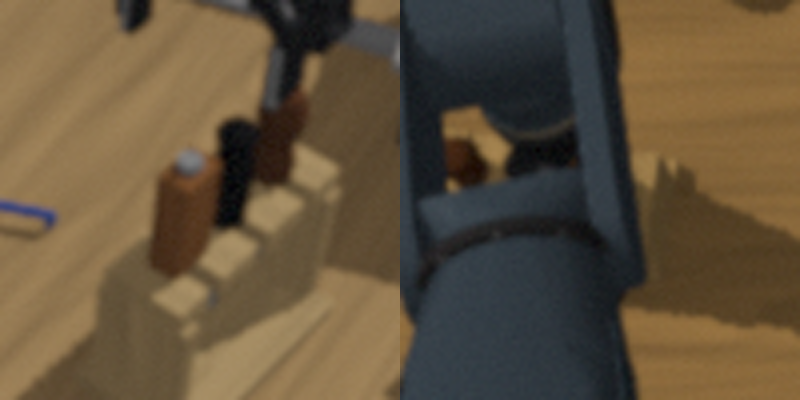

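The gripper is above the rail and nothing has been touched; the call was refused because every row needs all its fields. I'll check where the visible fingertip should project before going down.

```bash
python3 - <<'E'
from h import *
for d in(-.05,-.045,.045,.05): print(proj('scene',[.5148+d*.992,.2202-d*.128,.24]))
print(proj('scene',[.514,.222,.203]))
E
```

```text
[340.76026034  77.95862688]
[342.53176374  78.89919832]
[375.72747519  96.52430608]
[377.64753176  97.54375113]
[357.18396613  99.93287101]
```

Emit:
send_rows(
  motion=[
    {"gripper": 85,"travel": [0.8,-0.5,22.3],"rotation": [0,0,0]},
    {"gripper": 85,"travel": [0.8,-0.3,22.3],"rotation": [0,0,0]},
    {"gripper": 60,"travel": [0,0,22.3],"rotation": [0,0,0]},
    {"gripper": 50,"travel": [0,0,22.3],"rotation": [0,0,0]},
    {"gripper": 40,"travel": [0,0,0],"rotation": [0,0,0]},
    {"gripper": 30,"travel": [0,0,0],"rotation": [0,0,0]},
    {"gripper": 10,"travel": [0,0,0],"rotation": [0,0,0]},
    {"gripper": 10,"travel": [0,0,0],"rotation": [0,0,0]},
    {"gripper": 10,"travel": [0,0,0],"rotation": [0,0,0]},
    {"gripper": 10,"travel": [0,0,0],"rotation": [0,0,0]},
  ],
  newtons=40,
)

```text
t: 2.53
tcp_pos: [0.5139, 0.2238, 0.1461]
tool_rot: [0.749, 0.662, 0.001, 0.001]
force: [-0.1, 0.5, 2.0]
finger_gap: 0.274
```

```bash
python3 - <<'E'
from h import *
st()
E
```

```text
t 2.53 tcp [513.9 223.8 146.1] F [-0.1  0.5  2. ] M [ 0.04  0.1  -0.04] gap 0.274
x [0.123 0.992 0.001] y [ 0.992 -0.123  0.002] z [ 0.002  0.001 -1.   ] q [0.21 0.52 1.66 0.   0.96 0.33]
```

Emit:
send_rows(
  motion=[
    {"gripper": 10,"travel": [0,0,0],"rotation": [0,0,0]},
    {"gripper": 10,"travel": [0,0,-5],"rotation": [0,0,0]},
    {"gripper": 10,"travel": [0,0,-15],"rotation": [0,0,0]},
    {"gripper": 10,"travel": [0,0,-25],"rotation": [0,0,0]},
    {"gripper": 10,"travel": [0,0,-25],"rotation": [0,0,0]},
    {"gripper": 10,"travel": [0,0,-25],"rotation": [0,0,0]},
    {"gripper": 10,"travel": [0,0,-10],"rotation": [0,0,0]},
    {"gripper": 10,"travel": [0,0,-5],"rotation": [0,0,0]},
    {"gripper": 10,"travel": [0,0,0],"rotation": [0,0,0]},
  ],
  newtons=60,
)

```text
t: 3.28
tcp_pos: [0.5135, 0.2235, 0.2556]
tool_rot: [0.749, 0.662, 0.001, 0.0]
force: [0.4, 1.1, -0.9]
finger_gap: 0.268
```

```bash
python3 - <<'E'
from fit import *
st(); plan([591,3,254],15,10,g=10)
I={'scene':avg('scene',1)}; setI(I)
s=manip.sense();p=np.array(s['tcp_pos']);u=p[2]-.021
sh=np.array([(sx*.00175,sy*.0035,z) for sx in(-1,1) for sy in(-1,1) for z in(u-.095,u)])
print('tcp-underside',u)
for cs in (('scene',),):
  best(lambda q:samp('scene',hull(P('scene',W(q,sh)))),np.array([p[0],p[1],-.12]),np.array([.006,.006,0.]),'shank')
im=I['scene'].astype(np.uint8)[60:160,310:410]; cv2.imwrite('pics/lift.png',cv2.resize(im,(600,600),interpolation=cv2.INTER_CUBIC)[:,:,::-1])
E
```

```text
t 3.28 tcp [513.5 223.5 255.6] F [ 0.4  1.1 -0.9] M [0.06 0.02 0.01] gap 0.268
x [0.123 0.992 0.   ] y [ 0.992 -0.123  0.001] z [ 0.002  0.    -1.   ] q [ 0.21  0.38  1.54 -0.    1.22  0.33]
|d| 23.37816185176515
[{"gripper": 10, "travel": [-20.9, 10.4, 0.2], "rotation": [0, 0, -2.21]}, {"gripper": 10, "travel": [-21.3, 9.6, 0.2], "rotation": [0, 0, -2.21]}, {"gripper": 10, "travel": [-21.7, 8.8, 0.2], "rotation": [0, 0, -2.21]}, {"gripper": 10, "travel": [-22.0, 7.9, 0.2], "rotation": [0, 0, -2.21]}, {"gripper": 10, "travel": [-22.3, 7.1, 0.2], "rotation": [0, 0, -2.21]}, {"gripper": 10, "travel": [-22.5, 6.2, 0.2], "rotation": [0, 0, -2.21]}, {"gripper": 10, "travel": [-22.8, 5.3, 0.2], "rotation": [0, 0, -2.21]}, {"gripper": 10, "travel": [-22.9, 4.5, 0.2], "rotation": [0, 0, -2.21]}, {"gripper": 10, "travel": [-23.1, 3.6, 0.2], "rotation": [0, 0, -2.21]}, {"gripper": 10, "travel": [-23.2, 2.7, 0.2], "rotation": [0, 0, -2.21]}]
tcp-underside 0.23335883418934913
shank 16.96 [521.9 218.5  -6.9]
```

View pics/lift.png

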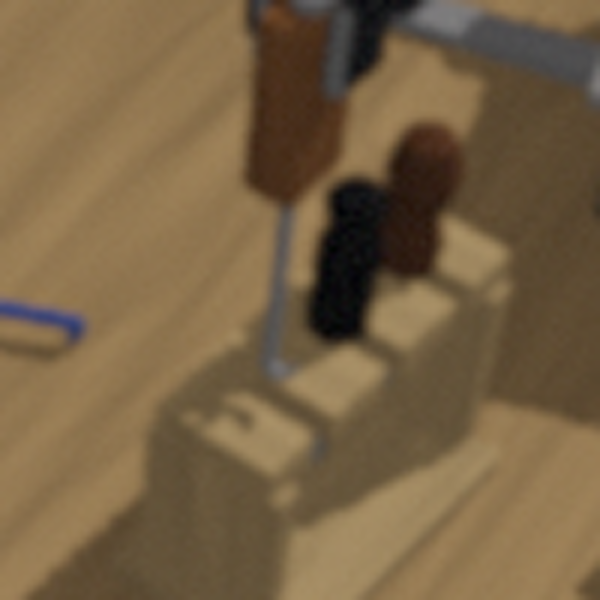

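```bash
python3 - <<'E'
from h import *
s=manip.sense();p=np.array(s['tcp_pos'])*1e3;m=R.from_quat(s['tool_rot']).as_matrix();print(p)
for uv,z in(((357.7,94.5),.2334),((355.8,121.5),.1384),((355.3,121.5),.1384)):
    d=pt('scene',*uv,z)*1e3-p; print(np.round(d,1),'along tool x,y',np.round((m[:,0]@d,m[:,1]@d),1))
E
```

```text
[512.71602308 223.34894509 254.35883419]
[  7.7 -17.2 -21. ] along tool x,y [-16.1   9.8]
[   5.7   -2.7 -116. ] along tool x,y [-2.   6.1]
[   4.6   -3.4 -116. ] along tool x,y [-2.8  5.1]
```

Emit:
send_rows(
  motion=[
    {"gripper": 10,"travel": [-20.9,10.4,0],"rotation": [0,0,-2.21]},
    {"gripper": 10,"travel": [-21.3,9.6,0],"rotation": [0,0,-2.21]},
    {"gripper": 10,"travel": [-21.7,8.8,0],"rotation": [0,0,-2.21]},
    {"gripper": 10,"travel": [-22.0,7.9,0],"rotation": [0,0,-2.21]},
    {"gripper": 10,"travel": [-22.3,7.1,0],"rotation": [0,0,-2.21]},
    {"gripper": 10,"travel": [-22.5,6.2,0],"rotation": [0,0,-2.21]},
    {"gripper": 10,"travel": [-22.8,5.3,0],"rotation": [0,0,-2.21]},
    {"gripper": 10,"travel": [-22.9,4.5,0],"rotation": [0,0,-2.21]},
    {"gripper": 10,"travel": [-23.1,3.6,0],"rotation": [0,0,-2.21]},
    {"gripper": 10,"travel": [-23.2,2.7,0],"rotation": [0,0,-2.21]},
    {"gripper": 10,"travel": [0,0,0],"rotation": [0,0,0]},
    {"gripper": 10,"travel": [0,0,0],"rotation": [0,0,0]},
  ],
)

```text
t: 4.33
tcp_pos: [0.5901, 0.0022, 0.2526]
tool_rot: [0.61, 0.793, -0.001, -0.002]
force: [-0.5, 0.6, -1.8]
finger_gap: 0.273
```

```bash
python3 - <<'E'
from fit import *
s=st()
I={c:avg(c,1) for c in('scene','top')}
a=I['scene'][140:260,290:390].astype(np.uint8)
cv2.imwrite('pics/over.png',cv2.resize(a,(500,600),interpolation=cv2.INTER_CUBIC)[:,:,::-1])
E
```

```text
t 4.33 tcp [590.1   2.2 252.6] F [-0.5  0.6 -1.8] M [ 0.02 -0.03  0.02] gap 0.273
x [-0.257  0.966  0.002] y [ 0.966  0.257 -0.004] z [-0.004  0.001 -1.   ] q [-0.19  0.43  1.46  0.    1.25 -0.45]
```

View pics/over.png

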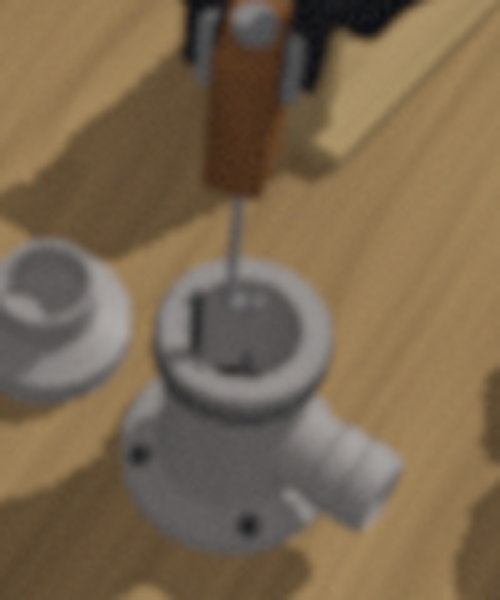

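```bash
python3 - <<'E'
from h import *
s=manip.sense();p=np.array(s['tcp_pos'])*1e3;m=R.from_quat(s['tool_rot']).as_matrix();print(p)
o=np.array([597,2.7,0])
f=p-[0,0,116]
for k,d in(('foot',0),('mid',8),('tip',12)): print(k,proj('scene',(f+m[:,1]*d+[0,0,(4 if d==12 else 0)])/1e3))
print('top shank at z+20',proj('scene',(f+[0,0,75])/1e3))
for uv,z in(((337.4,199.6),.1348),((341.6,199.6),.14)):
    d=pt('scene',*uv,z)*1e3-p; print(np.round(d,1),'along tool x,y',np.round((m[:,0]@d,m[:,1]@d),1))
for dx in(-3,0,3):
  a=[proj('scene',(f+m[:,0]*dx+[0,0,h])/1e3) for h in(0,75)];print(dx,np.round(a,1).tolist())
E
```

```text
[589.72416578   3.76918627 253.30155485]
foot [335.84308565 197.68450838]
mid [339.51546933 198.64212639]
tip [341.48139849 198.07100726]
top shank at z+20 [337.89865384 176.26349588]
[   4.5   -0.9 -118.5] along tool x,y [-2.3  4.5]
[  13.4    0.7 -113.3] along tool x,y [-3.  13.4]
-3 [[335.5, 198.8], [337.5, 177.5]]
0 [[335.8, 197.7], [337.9, 176.3]]
3 [[336.2, 196.6], [338.3, 175.1]]
```

The hook hangs straight in the jaws, with its foot at scene (337,200) pointing about 15°, over the bore. I'll lower it inside, above the tab, and feel for the bore wall along the tab direction.

Emit:
send_rows(
  motion=[
    {"gripper": 10,"travel": [0,0,15],"rotation": [0,0,0]},
    {"gripper": 10,"travel": [0,0,15],"rotation": [0,0,0]},
    {"gripper": 10,"travel": [0,0,15],"rotation": [0,0,0]},
    {"gripper": 10,"travel": [0,0,10],"rotation": [0,0,0]},
    {"gripper": 10,"travel": [4,0,0],"rotation": [0,0,0]},
    {"gripper": 10,"travel": [4,0,0],"rotation": [0,0,0]},
    {"gripper": 10,"travel": [4,0,0],"rotation": [0,0,0]},
    {"gripper": 10,"travel": [3,0,0],"rotation": [0,0,0]},
    {"gripper": 10,"travel": [1,0,0],"rotation": [0,0,0]},
    {"gripper": 10,"travel": [1,0,0],"rotation": [0,0,0]},
    {"gripper": 10,"travel": [0,0,0],"rotation": [0,0,0]},
  ],
)

```text
t: 5.35
tcp_pos: [0.5868, 0.0197, 0.2005]
tool_rot: [0.608, 0.794, 0.0, 0.0]
force: [-1.0, -0.1, -1.1]
finger_gap: 0.267
```

```bash
python3 - <<'E'
from h import *
st()
E
```

```text
t 5.35 tcp [586.8  19.7 200.5] F [-1.  -0.1 -1.1] M [-0.01 -0.01  0.03] gap 0.267
x [-0.26   0.966 -0.   ] y [0.966 0.26  0.001] z [ 0.001 -0.    -1.   ] q [-0.16  0.48  1.54 -0.    1.12 -0.42]
```

Emit:
send_rows(
  motion=[
    {"gripper": 10,"travel": [0.5,0,0],"rotation": [0,0,0]},
    {"gripper": 10,"travel": [0.5,0,0],"rotation": [0,0,0]},
    {"gripper": 10,"travel": [0,0,0],"rotation": [0,0,0]},
  ],
)

```text
t: 5.6
tcp_pos: [0.5863, 0.0204, 0.2]
tool_rot: [0.609, 0.794, 0.0, 0.0]
force: [-0.4, 0.3, -1.7]
finger_gap: 0.274
```

Emit:
send_rows(
  motion=[
    {"gripper": 10,"travel": [0.5,0,0],"rotation": [0,0,0]},
    {"gripper": 10,"travel": [0.5,0,0],"rotation": [0,0,0]},
    {"gripper": 10,"travel": [0,0,0],"rotation": [0,0,0]},
  ],
)

```text
t: 5.85
tcp_pos: [0.586, 0.0215, 0.1998]
tool_rot: [0.608, 0.794, -0.0, -0.0]
force: [-0.6, -0.3, -0.6]
finger_gap: 0.27
```

Emit:
send_rows(
  motion=[
    {"gripper": 10,"travel": [0.5,0,0],"rotation": [0,0,0]},
    {"gripper": 10,"travel": [0.5,0,0],"rotation": [0,0,0]},
    {"gripper": 10,"travel": [0,0,0],"rotation": [0,0,0]},
  ],
)

```text
t: 6.1
tcp_pos: [0.5857, 0.0225, 0.1999]
tool_rot: [0.608, 0.794, -0.0, -0.0]
force: [-0.2, 0.1, -0.1]
finger_gap: 0.271
```

Emit:
send_rows(
  motion=[
    {"gripper": 10,"travel": [0.6,0,0],"rotation": [0,0,0]},
    {"gripper": 10,"travel": [0,0,0],"rotation": [0,0,0]},
  ],
)

```text
t: 6.27
tcp_pos: [0.5856, 0.0231, 0.1999]
tool_rot: [0.608, 0.794, -0.0, -0.0]
force: [0.4, 0.8, -0.4]
finger_gap: 0.269
```

Emit:
send_rows(
  motion=[
    {"gripper": 10,"travel": [0.6,0,0],"rotation": [0,0,0]},
    {"gripper": 10,"travel": [0,0,0],"rotation": [0,0,0]},
  ],
)

```text
t: 6.43
tcp_pos: [0.5854, 0.0237, 0.1999]
tool_rot: [0.608, 0.794, 0.0, -0.0]
force: [-0.7, 0.3, -1.5]
finger_gap: 0.275
```

Emit:
send_rows(
  motion=[
    {"gripper": 10,"travel": [0.6,0,0],"rotation": [0,0,0]},
    {"gripper": 10,"travel": [0,0,0],"rotation": [0,0,0]},
  ],
)

```text
t: 6.6
tcp_pos: [0.5853, 0.0243, 0.1999]
tool_rot: [0.608, 0.794, 0.0, -0.0]
force: [0.7, 0.2, -1.1]
finger_gap: 0.264
```

Emit:
send_rows(
  motion=[
    {"gripper": 10,"travel": [0.6,0,0],"rotation": [0,0,0]},
    {"gripper": 10,"travel": [0,0,0],"rotation": [0,0,0]},
  ],
)

```text
t: 6.77
tcp_pos: [0.5851, 0.0248, 0.1999]
tool_rot: [0.608, 0.794, 0.0, -0.0]
force: [-0.0, -0.6, -0.7]
finger_gap: 0.266
```

Emit:
send_rows(
  motion=[
    {"gripper": 10,"travel": [0.6,0,0],"rotation": [0,0,0]},
    {"gripper": 10,"travel": [0,0,0],"rotation": [0,0,0]},
  ],
)

```text
t: 6.93
tcp_pos: [0.5851, 0.0251, 0.1999]
tool_rot: [0.608, 0.794, -0.0, 0.0]
force: [0.6, -0.8, -0.8]
finger_gap: 0.271
```

Emit:
send_rows(
  motion=[
    {"gripper": 10,"travel": [0.6,0,0],"rotation": [0,0,0]},
    {"gripper": 10,"travel": [0,0,0],"rotation": [0,0,0]},
  ],
)

```text
t: 7.1
tcp_pos: [0.585, 0.0255, 0.1999]
tool_rot: [0.608, 0.794, -0.0, 0.0]
force: [-0.1, -1.9, -1.1]
finger_gap: 0.269
```

Emit:
send_rows(
  motion=[
    {"gripper": 10,"travel": [0.6,0,0],"rotation": [0,0,0]},
    {"gripper": 10,"travel": [0,0,0],"rotation": [0,0,0]},
  ],
)

```text
t: 7.27
tcp_pos: [0.5849, 0.0259, 0.2]
tool_rot: [0.608, 0.794, -0.0, 0.001]
force: [-0.4, -2.0, -0.5]
finger_gap: 0.268
```

```bash
python3 - <<'E'
from h import *
st()
E
```

```text
t 7.27 tcp [584.9  25.9 200. ] F [-0.4 -2.  -0.5] M [-0.64 -0.08 -0.01] gap 0.268
x [-0.26   0.966 -0.001] y [0.966 0.26  0.   ] z [ 0.    -0.001 -1.   ] q [-0.15  0.48  1.54 -0.    1.12 -0.41]
```

Emit:
send_rows(
  motion=[
    {"gripper": 10,"travel": [-8,0,0],"rotation": [0,0,0]},
    {"gripper": 10,"travel": [-8,0,0],"rotation": [0,0,0]},
    {"gripper": 10,"travel": [-8,0,0],"rotation": [0,0,0]},
    {"gripper": 10,"travel": [-8,0,0],"rotation": [0,0,0]},
    {"gripper": 10,"travel": [-6,0,0],"rotation": [0,0,0]},
    {"gripper": 10,"travel": [-1,0,0],"rotation": [0,0,0]},
    {"gripper": 10,"travel": [0,0,0],"rotation": [0,0,0]},
    {"gripper": 10,"travel": [0,0,0],"rotation": [0,0,0]},
  ],
)

```text
t: 7.93
tcp_pos: [0.5946, -0.0112, 0.1998]
tool_rot: [0.609, 0.793, 0.0, -0.0]
force: [-0.8, -0.2, -2.2]
finger_gap: 0.271
```

```bash
python3 - <<'E'
from h import *
st()
E
```

```text
t 7.93 tcp [594.6 -11.2 199.8] F [-0.8 -0.2 -2.2] M [-0.02 -0.02 -0.01] gap 0.271
x [-0.259  0.966  0.001] y [ 0.966  0.259 -0.   ] z [-0.  0. -1.] q [-0.21  0.49  1.52  0.    1.13 -0.47]
```

Emit:
send_rows(
  motion=[
    {"gripper": 10,"travel": [-0.6,0,0],"rotation": [0,0,0]},
    {"gripper": 10,"travel": [-0.6,0,0],"rotation": [0,0,0]},
    {"gripper": 10,"travel": [0,0,0],"rotation": [0,0,0]},
  ],
)

```text
t: 8.18
tcp_pos: [0.5951, -0.0121, 0.2]
tool_rot: [0.608, 0.794, 0.0, 0.0]
force: [-0.2, 0.2, -0.9]
finger_gap: 0.27
```

```bash
python3 - <<'E'
from h import *
st()
E
```

```text
t 8.18 tcp [595.1 -12.1 200. ] F [-0.2  0.2 -0.9] M [ 0.01 -0.03 -0.08] gap 0.27
x [-0.26   0.966  0.   ] y [0.966 0.26  0.   ] z [ 0.  0. -1.] q [-0.21  0.49  1.52  0.    1.13 -0.47]
```

Emit:
send_rows(
  motion=[
    {"gripper": 10,"travel": [-0.6,0,0],"rotation": [0,0,0]},
    {"gripper": 10,"travel": [-0.6,0,0],"rotation": [0,0,0]},
    {"gripper": 10,"travel": [0,0,0],"rotation": [0,0,0]},
  ],
)

```text
t: 8.43
tcp_pos: [0.5955, -0.0135, 0.1999]
tool_rot: [0.608, 0.794, -0.0, 0.0]
force: [-0.3, -0.6, -1.1]
finger_gap: 0.271
```

```bash
python3 - <<'E'
from h import *
st()
E
```

```text
t 8.43 tcp [595.5 -13.5 199.9] F [-0.3 -0.6 -1.1] M [-0.03 -0.01  0.04] gap 0.271
x [-0.26   0.966 -0.   ] y [0.966 0.26  0.   ] z [ 0. -0. -1.] q [-0.21  0.49  1.52 -0.    1.13 -0.47]
```

Emit:
send_rows(
  motion=[
    {"gripper": 10,"travel": [-0.6,0,0],"rotation": [0,0,0]},
    {"gripper": 10,"travel": [-0.6,0,0],"rotation": [0,0,0]},
    {"gripper": 10,"travel": [0,0,0],"rotation": [0,0,0]},
  ],
)

```text
t: 8.68
tcp_pos: [0.5958, -0.0148, 0.1999]
tool_rot: [0.608, 0.794, -0.0, 0.0]
force: [0.5, 0.6, -1.1]
finger_gap: 0.273
```

```bash
python3 - <<'E'
from h import *
st()
E
```

```text
t 8.68 tcp [595.8 -14.8 199.9] F [ 0.5  0.6 -1.1] M [ 0.   -0.    0.04] gap 0.273
x [-0.26   0.966 -0.   ] y [0.966 0.26  0.   ] z [ 0. -0. -1.] q [-0.21  0.5   1.51 -0.    1.13 -0.47]
```

Emit:
send_rows(
  motion=[
    {"gripper": 10,"travel": [-0.6,0,0],"rotation": [0,0,0]},
    {"gripper": 10,"travel": [-0.6,0,0],"rotation": [0,0,0]},
    {"gripper": 10,"travel": [0,0,0],"rotation": [0,0,0]},
  ],
)

```text
t: 8.93
tcp_pos: [0.5959, -0.0155, 0.1999]
tool_rot: [0.609, 0.794, 0.0, -0.0]
force: [-0.4, 1.9, -2.1]
finger_gap: 0.272
```

```bash
python3 - <<'E'
from h import *
st()
E
```

```text
t 8.93 tcp [595.9 -15.5 199.9] F [-0.4  1.9 -2.1] M [ 0.28  0.02 -0.02] gap 0.272
x [-0.259  0.966  0.001] y [ 0.966  0.259 -0.   ] z [-0.     0.001 -1.   ] q [-0.21  0.5   1.51  0.    1.13 -0.48]
```

Emit:
send_rows(
  motion=[
    {"gripper": 10,"travel": [-0.6,0,0],"rotation": [0,0,0]},
    {"gripper": 10,"travel": [-0.6,0,0],"rotation": [0,0,0]},
    {"gripper": 10,"travel": [0,0,0],"rotation": [0,0,0]},
  ],
)

```text
t: 9.18
tcp_pos: [0.5961, -0.0162, 0.1999]
tool_rot: [0.609, 0.793, 0.001, -0.001]
force: [0.0, 3.5, 0.6]
finger_gap: 0.268
```

```bash
python3 - <<'E'
from h import *
st()
E
```

```text
t 9.18 tcp [596.1 -16.2 199.9] F [0.  3.5 0.6] M [ 0.9   0.15 -0.01] gap 0.268
x [-0.259  0.966  0.002] y [ 0.966  0.259 -0.   ] z [-0.001  0.002 -1.   ] q [-0.22  0.5   1.51  0.    1.13 -0.48]
```

Emit:
send_rows(
  motion=[
    {"gripper": 10,"travel": [8,0,0],"rotation": [0,0,0]},
    {"gripper": 10,"travel": [8,0,0],"rotation": [0,0,0]},
    {"gripper": 10,"travel": [6.7,0,0],"rotation": [0,0,0]},
    {"gripper": 10,"travel": [0,-6.5,0],"rotation": [0,0,0]},
    {"gripper": 10,"travel": [0,-6.5,0],"rotation": [0,0,0]},
    {"gripper": 10,"travel": [0,0,0],"rotation": [0,0,0]},
    {"gripper": 10,"travel": [0,0,0],"rotation": [0,0,0]},
  ],
)

```text
t: 9.77
tcp_pos: [0.5775, 0.0012, 0.2]
tool_rot: [0.609, 0.794, -0.0, 0.0]
force: [-0.6, -0.2, -1.0]
finger_gap: 0.265
```

```bash
python3 - <<'E'
from h import *
st()
E
```

```text
t 9.77 tcp [577.5   1.2 200. ] F [-0.6 -0.2 -1. ] M [ 0.04 -0.03  0.03] gap 0.265
x [-0.259  0.966 -0.   ] y [ 0.966  0.259 -0.   ] z [ 0. -0. -1.] q [-0.19  0.47  1.56 -0.    1.11 -0.45]
```

Emit:
send_rows(
  motion=[
    {"gripper": 10,"travel": [0,0,4],"rotation": [0,0,0]},
    {"gripper": 10,"travel": [0,0,4],"rotation": [0,0,0]},
    {"gripper": 10,"travel": [0,0,4],"rotation": [0,0,0]},
    {"gripper": 10,"travel": [0,0,4],"rotation": [0,0,0]},
    {"gripper": 10,"travel": [0,0,2],"rotation": [0,0,0]},
    {"gripper": 10,"travel": [0,0,0],"rotation": [0,0,0]},
  ],
)

```text
t: 10.27
tcp_pos: [0.5774, 0.0016, 0.181]
tool_rot: [0.608, 0.794, -0.0, -0.001]
force: [0.2, -0.5, -0.8]
finger_gap: 0.269
```

```bash
python3 - <<'E'
from h import *
st()
E
```

```text
t 10.27 tcp [577.4   1.6 181. ] F [ 0.2 -0.5 -0.8] M [-0.01  0.   -0.05] gap 0.269
x [-0.26   0.966  0.001] y [ 0.966  0.26  -0.002] z [-0.002  0.    -1.   ] q [-0.19  0.49  1.58 -0.    1.07 -0.45]
```

Emit:
send_rows(
  motion=[
    {"gripper": 10,"travel": [0,0,4],"rotation": [0,0,0]},
    {"gripper": 10,"travel": [0,0,4],"rotation": [0,0,0]},
    {"gripper": 10,"travel": [0,0,2.5],"rotation": [0,0,0]},
    {"gripper": 10,"travel": [0,0,0],"rotation": [0,0,0]},
    {"gripper": 10,"travel": [0,0,0],"rotation": [0,0,0]},
  ],
)

```text
t: 10.68
tcp_pos: [0.5778, 0.0016, 0.1712]
tool_rot: [0.608, 0.794, -0.0, -0.0]
force: [-0.5, -0.2, -1.2]
finger_gap: 0.27
```

```bash
python3 - <<'E'
from h import *
st()
E
```

```text
t 10.68 tcp [577.8   1.6 171.2] F [-0.5 -0.2 -1.2] M [-0.01 -0.05 -0.  ] gap 0.27
x [-0.26   0.966  0.   ] y [ 0.966  0.26  -0.   ] z [-0.  0. -1.] q [-0.19  0.51  1.59  0.    1.05 -0.45]
```

Emit:
send_rows(
  motion=[
    {"gripper": 10,"travel": [0,1,0],"rotation": [0,0,0]},
    {"gripper": 10,"travel": [0,1,0],"rotation": [0,0,0]},
    {"gripper": 10,"travel": [0,1,0],"rotation": [0,0,0]},
    {"gripper": 10,"travel": [0,1,0],"rotation": [0,0,0]},
    {"gripper": 10,"travel": [0,1,0],"rotation": [0,0,0]},
    {"gripper": 10,"travel": [0,1,0],"rotation": [0,0,0]},
    {"gripper": 10,"travel": [0,0,0],"rotation": [0,0,0]},
  ],
)

```text
t: 11.27
tcp_pos: [0.584, 0.0031, 0.1715]
tool_rot: [0.608, 0.794, 0.0, 0.0]
force: [-0.6, -1.0, 0.1]
finger_gap: 0.267
```

```bash
python3 - <<'E'
from h import *
st()
E
```

```text
t 11.27 tcp [584.    3.1 171.5] F [-0.6 -1.   0.1] M [-0.02 -0.01 -0.02] gap 0.267
x [-0.26   0.966 -0.   ] y [0.966 0.26  0.   ] z [ 0. -0. -1.] q [-0.19  0.51  1.57  0.    1.05 -0.45]
```

Emit:
send_rows(
  motion=[
    {"gripper": 10,"travel": [0,1,0],"rotation": [0,0,0]},
    {"gripper": 10,"travel": [0,1,0],"rotation": [0,0,0]},
    {"gripper": 10,"travel": [0,1,0],"rotation": [0,0,0]},
    {"gripper": 10,"travel": [0,0,0],"rotation": [0,0,0]},
  ],
)

```text
t: 11.6
tcp_pos: [0.5869, 0.0039, 0.1714]
tool_rot: [0.608, 0.794, 0.0, 0.0]
force: [-0.8, -0.3, -0.9]
finger_gap: 0.269
```

```bash
python3 - <<'E'
from h import *
st()
E
```

```text
t 11.6 tcp [586.9   3.9 171.4] F [-0.8 -0.3 -0.9] M [ 0.02 -0.   -0.02] gap 0.269
x [-0.26   0.966 -0.   ] y [0.966 0.26  0.   ] z [ 0. -0. -1.] q [-0.18  0.52  1.57  0.    1.06 -0.45]
```

Emit:
send_rows(
  motion=[
    {"gripper": 10,"travel": [0,1,0],"rotation": [0,0,0]},
    {"gripper": 10,"travel": [0,1,0],"rotation": [0,0,0]},
    {"gripper": 10,"travel": [0,0,0],"rotation": [0,0,0]},
  ],
)

```text
t: 11.85
tcp_pos: [0.5888, 0.0044, 0.1714]
tool_rot: [0.608, 0.794, 0.0, 0.0]
force: [-0.4, 0.2, -1.2]
finger_gap: 0.268
```

```bash
python3 - <<'E'
from h import *
st()
E
```

```text
t 11.85 tcp [588.8   4.4 171.4] F [-0.4  0.2 -1.2] M [-0.    0.05  0.02] gap 0.268
x [-0.26   0.966 -0.   ] y [0.966 0.26  0.   ] z [ 0. -0. -1.] q [-0.18  0.52  1.56 -0.    1.06 -0.44]
```

The tip has passed the tab plane with no resistance, so it's through the slot. I'll go on until the shank touches the plate.

Emit:
send_rows(
  motion=[
    {"gripper": 10,"travel": [0,1,0],"rotation": [0,0,0]},
    {"gripper": 10,"travel": [0,1,0],"rotation": [0,0,0]},
    {"gripper": 10,"travel": [0,1,0],"rotation": [0,0,0]},
    {"gripper": 10,"travel": [0,0,0],"rotation": [0,0,0]},
  ],
)

```text
t: 12.18
tcp_pos: [0.5917, 0.0052, 0.1714]
tool_rot: [0.608, 0.794, 0.0, 0.0]
force: [0.0, -0.1, -1.2]
finger_gap: 0.273
```

```bash
python3 - <<'E'
from h import *
st()
E
```

```text
t 12.18 tcp [591.7   5.2 171.4] F [ 0.  -0.1 -1.2] M [0.03 0.   0.02] gap 0.273
x [-0.26   0.966 -0.   ] y [0.966 0.26  0.   ] z [ 0. -0. -1.] q [-0.18  0.52  1.55  0.    1.06 -0.44]
```

Emit:
send_rows(
  motion=[
    {"gripper": 10,"travel": [0,1,0],"rotation": [0,0,0]},
    {"gripper": 10,"travel": [0,1,0],"rotation": [0,0,0]},
    {"gripper": 10,"travel": [0,0,0],"rotation": [0,0,0]},
  ],
)

```text
t: 12.43
tcp_pos: [0.5926, 0.0056, 0.1712]
tool_rot: [0.608, 0.794, -0.001, -0.001]
force: [-1.8, -0.4, -0.5]
finger_gap: 0.273
```

```bash
python3 - <<'E'
from h import *
st()
E
```

```text
t 12.43 tcp [592.6   5.6 171.2] F [-1.8 -0.4 -0.5] M [-0.2   0.52  0.01] gap 0.273
x [-0.26   0.966  0.   ] y [ 0.966  0.26  -0.002] z [-0.002 -0.    -1.   ] q [-0.18  0.53  1.55 -0.    1.07 -0.44]
```

Emit:
send_rows(
  motion=[
    {"gripper": 10,"travel": [0,-1.8,0],"rotation": [0,0,0]},
    {"gripper": 10,"travel": [0,0,-2],"rotation": [0,0,0]},
    {"gripper": 10,"travel": [0,0,-2],"rotation": [0,0,0]},
    {"gripper": 10,"travel": [0,0,-1],"rotation": [0,0,0]},
    {"gripper": 10,"travel": [0,0,-1],"rotation": [0,0,0]},
    {"gripper": 10,"travel": [0,0,-1],"rotation": [0,0,0]},
    {"gripper": 10,"travel": [0,0,-1],"rotation": [0,0,0]},
    {"gripper": 10,"travel": [0,0,-1],"rotation": [0,0,0]},
    {"gripper": 10,"travel": [0,0,0],"rotation": [0,0,0]},
  ],
)

```text
t: 13.18
tcp_pos: [0.591, 0.0054, 0.1799]
tool_rot: [0.608, 0.794, -0.0, -0.001]
force: [0.2, -0.9, -5.5]
finger_gap: 0.272
```

```bash
python3 - <<'E'
from h import *
st()
E
```

```text
t 13.18 tcp [591.    5.4 179.9] F [ 0.2 -0.9 -5.5] M [0.02 0.07 0.03] gap 0.272
x [-0.26   0.966  0.001] y [ 0.966  0.26  -0.002] z [-0.002  0.    -1.   ] q [-0.18  0.51  1.55  0.    1.08 -0.44]
```

Emit:
send_rows(
  motion=[
    {"gripper": 10,"travel": [0,0,-1],"rotation": [0,0,0]},
    {"gripper": 10,"travel": [0,0,-1],"rotation": [0,0,0]},
    {"gripper": 10,"travel": [0,0,0],"rotation": [0,0,0]},
  ],
)

```text
t: 13.43
tcp_pos: [0.5912, 0.0054, 0.1823]
tool_rot: [0.608, 0.794, -0.0, -0.001]
force: [-0.4, -0.0, -5.2]
finger_gap: 0.271
```

```bash
python3 - <<'E'
from h import *
st()
E
```

```text
t 13.43 tcp [591.2   5.4 182.3] F [-0.4 -0.  -5.2] M [ 0.04  0.13 -0.01] gap 0.271
x [-0.26   0.966  0.001] y [ 0.966  0.26  -0.001] z [-0.001  0.    -1.   ] q [-0.18  0.51  1.54  0.    1.09 -0.44]
```

Emit:
send_rows(
  motion=[
    {"gripper": 10,"travel": [0,0,-2],"rotation": [0,0,0]},
    {"gripper": 10,"travel": [0,0,-2],"rotation": [0,0,0]},
    {"gripper": 10,"travel": [0,0,-2],"rotation": [0,0,0]},
    {"gripper": 10,"travel": [0,0,-3],"rotation": [0,0,0]},
    {"gripper": 10,"travel": [0,0,-3],"rotation": [0,0,0]},
    {"gripper": 10,"travel": [0,0,-3],"rotation": [0,0,0]},
    {"gripper": 10,"travel": [0,0,-3],"rotation": [0,0,0]},
    {"gripper": 10,"travel": [0,0,-3],"rotation": [0,0,0]},
    {"gripper": 10,"travel": [0,0,-3],"rotation": [0,0,0]},
    {"gripper": 10,"travel": [0,0,-3],"rotation": [0,0,0]},
    {"gripper": 10,"travel": [0,0,-3],"rotation": [0,0,0]},
  ],
)

```text
t: 14.35
tcp_pos: [0.5916, 0.0052, 0.2128]
tool_rot: [0.608, 0.794, 0.0, 0.0]
force: [0.6, 0.8, -6.7]
finger_gap: 0.271
```

```bash
python3 - <<'E'
from h import *
st()
E
```

```text
t 14.35 tcp [591.6   5.2 212.8] F [ 0.6  0.8 -6.7] M [0.08 0.11 0.01] gap 0.271
x [-0.26   0.966 -0.   ] y [0.966 0.26  0.   ] z [ 0.  0. -1.] q [-0.18  0.47  1.51  0.    1.16 -0.44]
```

Emit:
send_rows(
  motion=[
    {"gripper": 10,"travel": [0,0,-3],"rotation": [0,0,0]},
    {"gripper": 10,"travel": [0,0,-3],"rotation": [0,0,0]},
    {"gripper": 10,"travel": [0,0,-3],"rotation": [0,0,0]},
    {"gripper": 10,"travel": [0,0,-3],"rotation": [0,0,0]},
    {"gripper": 10,"travel": [0,0,-3],"rotation": [0,0,0]},
    {"gripper": 10,"travel": [0,0,-3],"rotation": [0,0,0]},
    {"gripper": 10,"travel": [0,0,-3],"rotation": [0,0,0]},
    {"gripper": 10,"travel": [0,0,-3],"rotation": [0,0,0]},
    {"gripper": 10,"travel": [0,0,-3],"rotation": [0,0,0]},
    {"gripper": 10,"travel": [0,0,-3],"rotation": [0,0,0]},
  ],
)

```text
t: 15.18
tcp_pos: [0.5916, 0.0052, 0.2427]
tool_rot: [0.608, 0.794, -0.0, -0.0]
force: [-0.3, 0.8, -6.3]
finger_gap: 0.272
```

```bash
python3 - <<'E'
from h import *
st()
E
```

```text
t 15.18 tcp [591.6   5.2 242.7] F [-0.3  0.8 -6.3] M [-0.01  0.07  0.02] gap 0.272
x [-0.26   0.966  0.   ] y [ 0.966  0.26  -0.   ] z [-0. -0. -1.] q [-0.18  0.44  1.48 -0.    1.22 -0.44]
```

Emit:
send_rows(
  motion=[
    {"gripper": 10,"travel": [0,0,-3],"rotation": [0,0,0]},
    {"gripper": 10,"travel": [0,0,-3],"rotation": [0,0,0]},
    {"gripper": 10,"travel": [0,0,-3],"rotation": [0,0,0]},
    {"gripper": 10,"travel": [0,0,-3],"rotation": [0,0,0]},
    {"gripper": 10,"travel": [0,0,-3],"rotation": [0,0,0]},
    {"gripper": 10,"travel": [0,0,-3],"rotation": [0,0,0]},
    {"gripper": 10,"travel": [0,0,-3],"rotation": [0,0,0]},
    {"gripper": 10,"travel": [0,0,-3],"rotation": [0,0,0]},
    {"gripper": 10,"travel": [0,0,-3],"rotation": [0,0,0]},
    {"gripper": 10,"travel": [0,0,-3],"rotation": [0,0,0]},
  ],
)

```text
t: 16.02
tcp_pos: [0.5917, 0.0052, 0.2728]
tool_rot: [0.608, 0.794, 0.0, 0.0]
force: [0.7, -0.0, -3.9]
finger_gap: 0.265
```

Emit:
send_rows(
  motion=[
    {"gripper": 10,"travel": [0,0,-3],"rotation": [0,0,0]},
    {"gripper": 10,"travel": [0,0,-3],"rotation": [0,0,0]},
    {"gripper": 10,"travel": [0,0,-3],"rotation": [0,0,0]},
    {"gripper": 10,"travel": [0,0,-3],"rotation": [0,0,0]},
    {"gripper": 10,"travel": [0,0,-3],"rotation": [0,0,0]},
    {"gripper": 10,"travel": [0,0,-3],"rotation": [0,0,0]},
    {"gripper": 10,"travel": [0,0,-3],"rotation": [0,0,0]},
    {"gripper": 10,"travel": [0,0,-3],"rotation": [0,0,0]},
    {"gripper": 10,"travel": [0,0,-3],"rotation": [0,0,0]},
    {"gripper": 10,"travel": [0,0,-2],"rotation": [0,0,0]},
    {"gripper": 10,"travel": [0,0,0],"rotation": [0,0,0]},
    {"gripper": 10,"travel": [0,0,0],"rotation": [0,0,0]},
  ],
)

```text
t: 17.02
tcp_pos: [0.5917, 0.0052, 0.3015]
tool_rot: [0.608, 0.794, 0.0, 0.0]
force: [-0.3, 0.5, -4.3]
finger_gap: 0.267
```

```bash
python3 - <<'E'
from h import *
st()
a=manip.snapshot('scene')[120:260,280:400]
cv2.imwrite('pics/out.png',cv2.resize(a,(480,560),interpolation=cv2.INTER_CUBIC)[:,:,::-1])
E
```

```text
t 17.02 tcp [591.7   5.2 301.5] F [-0.3  0.5 -4.3] M [0.04 0.05 0.04] gap 0.267
x [-0.26   0.966 -0.   ] y [0.966 0.26  0.   ] z [ 0. -0. -1.] q [-0.18  0.39  1.4  -0.    1.36 -0.44]
```

View pics/out.png

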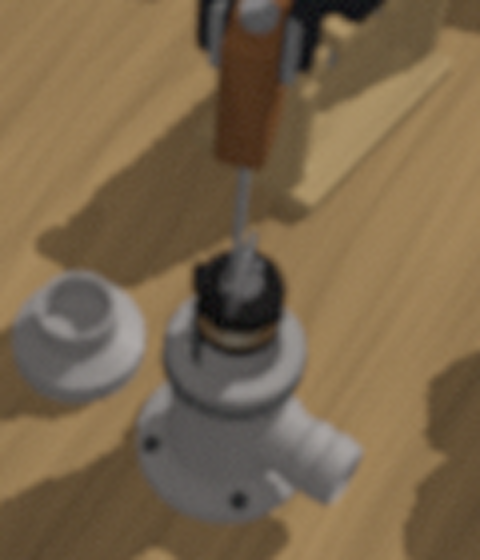

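The hook carries the cartridge, with its black cap at crop (240,285) and the paper band below. By height its underside is about 20 mm above the rim. Now carry it to the empty half of the tray.

Emit:
send_rows(
  motion=[
    {"gripper": 10,"travel": [0,0,-3],"rotation": [0,0,0]},
    {"gripper": 10,"travel": [-3,-1.6,-4],"rotation": [0,0,0]},
    {"gripper": 10,"travel": [-6,-3.2,-4],"rotation": [0,0,0]},
    {"gripper": 10,"travel": [-9,-4.8,0],"rotation": [0,0,0]},
    {"gripper": 10,"travel": [-12,-6.4,0],"rotation": [0,0,0]},
    {"gripper": 10,"travel": [-15,-8,0],"rotation": [0,0,0]},
    {"gripper": 10,"travel": [-16.5,-8.8,0],"rotation": [0,0,0]},
    {"gripper": 10,"travel": [-16.5,-8.8,0],"rotation": [0,0,0]},
    {"gripper": 10,"travel": [-16.5,-8.8,0],"rotation": [0,0,0]},
    {"gripper": 10,"travel": [-16.5,-8.8,0],"rotation": [0,0,0]},
    {"gripper": 10,"travel": [-16.5,-8.8,0],"rotation": [0,0,0]},
    {"gripper": 10,"travel": [-16.5,-8.8,0],"rotation": [0,0,0]},
  ],
)

```text
t: 18.07
tcp_pos: [0.5538, -0.1561, 0.3123]
tool_rot: [0.609, 0.793, -0.0, -0.0]
force: [1.0, 0.4, -3.5]
finger_gap: 0.271
```

Emit:
send_rows(
  motion=[
    {"gripper": 10,"travel": [-16.5,-8.8,0],"rotation": [0,0,0]},
    {"gripper": 10,"travel": [-16.5,-8.8,0],"rotation": [0,0,0]},
    {"gripper": 10,"travel": [-16.5,-8.8,0],"rotation": [0,0,0]},
    {"gripper": 10,"travel": [-16.5,-8.8,0],"rotation": [0,0,0]},
    {"gripper": 10,"travel": [-16.5,-8.8,0],"rotation": [0,0,0]},
    {"gripper": 10,"travel": [-16.5,-8.8,0],"rotation": [0,0,0]},
    {"gripper": 10,"travel": [-15,-8,0],"rotation": [0,0,0]},
    {"gripper": 10,"travel": [-12,-6.4,0],"rotation": [0,0,0]},
    {"gripper": 10,"travel": [-9,-4.8,0],"rotation": [0,0,0]},
    {"gripper": 10,"travel": [-9,-4.8,0],"rotation": [0,0,0]},
    {"gripper": 10,"travel": [-6,-3.2,0],"rotation": [0,0,0]},
    {"gripper": 10,"travel": [-6,-3.2,0],"rotation": [0,0,0]},
  ],
)

```text
t: 19.07
tcp_pos: [0.5148, -0.3265, 0.3124]
tool_rot: [0.608, 0.794, 0.0, -0.0]
force: [-0.5, -0.1, -3.6]
finger_gap: 0.27
```

```bash
python3 - <<'E'
from h import *
st(); plan([516,-326,200],15,8,10)
E
```

```text
t 19.07 tcp [ 514.8 -326.5  312.4] F [-0.5 -0.1 -3.6] M [-0.02 -0.04 -0.03] gap 0.27
x [-0.26   0.966  0.   ] y [0.966 0.26  0.   ] z [-0.  0. -1.] q [-0.75  0.41  1.34  0.    1.4  -1.01]
|d| 14.044928270330667
[{"gripper": 10, "travel": [0.0, 0.2, 14.0], "rotation": [0, 0, 0.01]}, {"gripper": 10, "travel": [0.0, 0.2, 14.0], "rotation": [0, 0, 0.01]}, {"gripper": 10, "travel": [0.0, 0.2, 14.0], "rotation": [0, 0, 0.01]}, {"gripper": 10, "travel": [0.0, 0.2, 14.0], "rotation": [0, 0, 0.01]}, {"gripper": 10, "travel": [0.0, 0.2, 14.0], "rotation": [0, 0, 0.01]}, {"gripper": 10, "travel": [0.0, 0.2, 14.0], "rotation": [0, 0, 0.01]}, {"gripper": 10, "travel": [0.0, 0.2, 14.0], "rotation": [0, 0, 0.01]}, {"gripper": 10, "travel": [0.0, 0.2, 14.0], "rotation": [0, 0, 0.01]}]
```

Emit:
send_rows(
  motion=[
    {"gripper": 10,"travel": [0,0,8],"rotation": [0,0,0]},
    {"gripper": 10,"travel": [0,0,14],"rotation": [0,0,0]},
    {"gripper": 10,"travel": [0,0,16],"rotation": [0,0,0]},
    {"gripper": 10,"travel": [0,0,16],"rotation": [0,0,0]},
    {"gripper": 10,"travel": [0,0,16],"rotation": [0,0,0]},
    {"gripper": 10,"travel": [0,0,14],"rotation": [0,0,0]},
    {"gripper": 10,"travel": [0,0,12],"rotation": [0,0,0]},
    {"gripper": 10,"travel": [0,0,10],"rotation": [0,0,0]},
    {"gripper": 10,"travel": [0,0,8],"rotation": [0,0,0]},
    {"gripper": 10,"travel": [0,0,8],"rotation": [0,0,0]},
    {"gripper": 10,"travel": [0,0,6],"rotation": [0,0,0]},
    {"gripper": 10,"travel": [0,0,4],"rotation": [0,0,0]},
  ],
)

```text
t: 20.07
tcp_pos: [0.515, -0.3259, 0.1798]
tool_rot: [0.608, 0.794, 0.0, -0.0]
force: [-0.3, 0.2, -3.9]
finger_gap: 0.27
```

Emit:
send_rows(
  motion=[
    {"gripper": 10,"travel": [0,0,1.5],"rotation": [0,0,0]},
    {"gripper": 10,"travel": [0,0,1],"rotation": [0,0,0]},
    {"gripper": 10,"travel": [0,0,1],"rotation": [0,0,0]},
    {"gripper": 10,"travel": [0,0,1],"rotation": [0,0,0]},
    {"gripper": 10,"travel": [0,0,1],"rotation": [0,0,0]},
    {"gripper": 10,"travel": [0,0,0.8],"rotation": [0,0,0]},
    {"gripper": 10,"travel": [0,0,0],"rotation": [0,0,0]},
    {"gripper": 10,"travel": [0,0,0],"rotation": [0,0,0]},
  ],
)

```text
t: 20.73
tcp_pos: [0.515, -0.326, 0.1741]
tool_rot: [0.608, 0.794, -0.0, 0.0]
force: [-0.9, -0.2, -3.6]
finger_gap: 0.269
```

```bash
python3 - <<'E'
from h import *
st()
E
```

```text
t 20.73 tcp [ 515.  -326.   174.1] F [-0.9 -0.2 -3.6] M [0.01 0.04 0.01] gap 0.269
x [-0.26   0.966 -0.   ] y [0.966 0.26  0.   ] z [ 0. -0. -1.] q [-0.75  0.54  1.51 -0.    1.09 -1.01]
```

Emit:
send_rows(
  motion=[
    {"gripper": 10,"travel": [0,0,0.6],"rotation": [0,0,0]},
    {"gripper": 10,"travel": [0,0,0.6],"rotation": [0,0,0]},
    {"gripper": 10,"travel": [0,0,0.6],"rotation": [0,0,0]},
    {"gripper": 10,"travel": [0,0,0.6],"rotation": [0,0,0]},
    {"gripper": 10,"travel": [0,0,0.6],"rotation": [0,0,0]},
    {"gripper": 10,"travel": [0,0,0],"rotation": [0,0,0]},
  ],
)

```text
t: 21.23
tcp_pos: [0.5153, -0.3263, 0.1715]
tool_rot: [0.608, 0.794, -0.0, 0.001]
force: [-0.9, 0.3, -0.7]
finger_gap: 0.27
```

```bash
python3 - <<'E'
from h import *
st()
E
```

```text
t 21.23 tcp [ 515.3 -326.3  171.5] F [-0.9  0.3 -0.7] M [-0.    0.02 -0.01] gap 0.27
x [-0.26   0.966 -0.001] y [0.966 0.26  0.001] z [ 0.001 -0.001 -1.   ] q [-0.75  0.55  1.51 -0.    1.09 -1.01]
```

Emit:
send_rows(
  motion=[
    {"gripper": 10,"travel": [0,0,0.6],"rotation": [0,0,0]},
    {"gripper": 10,"travel": [0,0,0.6],"rotation": [0,0,0]},
    {"gripper": 10,"travel": [0,0,0],"rotation": [0,0,0]},
  ],
)

```text
t: 21.48
tcp_pos: [0.5151, -0.3261, 0.1699]
tool_rot: [0.608, 0.794, 0.0, 0.0]
force: [-0.1, -0.3, -1.7]
finger_gap: 0.269
```

```bash
python3 - <<'E'
from h import *
st()
E
```

```text
t 21.48 tcp [ 515.1 -326.1  169.9] F [-0.1 -0.3 -1.7] M [0.01 0.   0.  ] gap 0.269
x [-0.26   0.966 -0.   ] y [0.966 0.26  0.   ] z [ 0. -0. -1.] q [-0.75  0.55  1.51  0.    1.08 -1.01]
```

Weight came off at 171.5 mm, so the cartridge stands on the tray floor. I'll go to mid-slot height and back the foot out.

Emit:
send_rows(
  motion=[
    {"gripper": 10,"travel": [0,0,1.5],"rotation": [0,0,0]},
    {"gripper": 10,"travel": [0,0,1.5],"rotation": [0,0,0]},
    {"gripper": 10,"travel": [0,0,1.5],"rotation": [0,0,0]},
    {"gripper": 10,"travel": [0,0,0],"rotation": [0,0,0]},
    {"gripper": 10,"travel": [0,-1,0],"rotation": [0,0,0]},
    {"gripper": 10,"travel": [0,-1,0],"rotation": [0,0,0]},
    {"gripper": 10,"travel": [0,-1,0],"rotation": [0,0,0]},
    {"gripper": 10,"travel": [0,-1,0],"rotation": [0,0,0]},
    {"gripper": 10,"travel": [0,-1,0],"rotation": [0,0,0]},
    {"gripper": 10,"travel": [0,0,0],"rotation": [0,0,0]},
  ],
)

```text
t: 22.32
tcp_pos: [0.5099, -0.3274, 0.1655]
tool_rot: [0.609, 0.794, -0.0, -0.0]
force: [-1.2, 1.6, -1.5]
finger_gap: 0.267
```

```bash
python3 - <<'E'
from h import *
st()
E
```

```text
t 22.32 tcp [ 509.9 -327.4  165.5] F [-1.2  1.6 -1.5] M [-0.01 -0.04 -0.03] gap 0.267
x [-0.259  0.966  0.   ] y [ 0.966  0.259 -0.   ] z [-0.  0. -1.] q [-0.75  0.55  1.52 -0.    1.07 -1.02]
```

Emit:
send_rows(
  motion=[
    {"gripper": 10,"travel": [0,-1.5,0],"rotation": [0,0,0]},
    {"gripper": 10,"travel": [0,-1.5,0],"rotation": [0,0,0]},
    {"gripper": 10,"travel": [0,-1.5,0],"rotation": [0,0,0]},
    {"gripper": 10,"travel": [0,-1.5,0],"rotation": [0,0,0]},
    {"gripper": 10,"travel": [0,-2,0],"rotation": [0,0,0]},
    {"gripper": 10,"travel": [0,-2,0],"rotation": [0,0,0]},
    {"gripper": 10,"travel": [0,-3,0],"rotation": [0,0,0]},
    {"gripper": 10,"travel": [0,-3,0],"rotation": [0,0,0]},
    {"gripper": 10,"travel": [0,0,0],"rotation": [0,0,0]},
  ],
)

```text
t: 23.07
tcp_pos: [0.494, -0.3316, 0.1654]
tool_rot: [0.609, 0.793, -0.0, -0.0]
force: [0.3, 0.6, -1.4]
finger_gap: 0.272
```

```bash
python3 - <<'E'
from h import *
st()
a=manip.snapshot('scene')[200:400,140:330]
cv2.imwrite('pics/tray.png',cv2.resize(a,(570,600),interpolation=cv2.INTER_CUBIC)[:,:,::-1])
E
```

```text
t 23.07 tcp [ 494.  -331.6  165.4] F [ 0.3  0.6 -1.4] M [-0.02 -0.01 -0.01] gap 0.272
x [-0.259  0.966  0.   ] y [ 0.966  0.259 -0.   ] z [-0.001  0.    -1.   ] q [-0.78  0.54  1.55 -0.    1.06 -1.04]
```

View pics/tray.png

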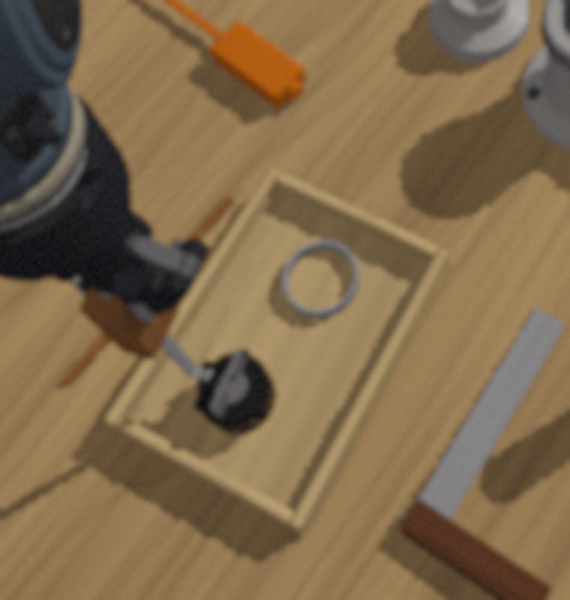

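The cartridge stands upright in the empty half, at crop (235,390), and the hook has backed off the tab. The clip is untouched. Raise the hook and go back to the rail.

Emit:
send_rows(
  motion=[
    {"gripper": 10,"travel": [0,0,-2],"rotation": [0,0,0]},
    {"gripper": 10,"travel": [0,0,-4],"rotation": [0,0,0]},
    {"gripper": 10,"travel": [0,0,-8],"rotation": [0,0,0]},
    {"gripper": 10,"travel": [0,0,-15],"rotation": [0,0,0]},
    {"gripper": 10,"travel": [0,0,-20],"rotation": [0,0,0]},
    {"gripper": 10,"travel": [0,0,-20],"rotation": [0,0,0]},
    {"gripper": 10,"travel": [0,0,-20],"rotation": [0,0,0]},
    {"gripper": 10,"travel": [0,0,-10],"rotation": [0,0,0]},
  ],
)

```text
t: 23.78
tcp_pos: [0.496, -0.3324, 0.268]
tool_rot: [0.608, 0.794, -0.0, 0.003]
force: [0.3, -0.6, -0.0]
finger_gap: 0.27
```

```bash
python3 - <<'E'
from h import *
st(); plan([513.9,224,264],-7.1,24,10)
E
```

```text
t 23.78 tcp [ 496.  -332.4  268. ] F [ 0.3 -0.6 -0. ] M [ 0.03 -0.04 -0.03] gap 0.27
x [-0.26   0.966 -0.005] y [0.966 0.26  0.003] z [ 0.004 -0.004 -1.   ] q [-0.78  0.42  1.43  0.    1.28 -1.04]
|d| 23.19783304321615
[{"gripper": 10, "travel": [22.2, 6.7, 0.2], "rotation": [0, 0, 0.92]}, {"gripper": 10, "travel": [22.3, 6.4, 0.2], "rotation": [0, 0, 0.92]}, {"gripper": 10, "travel": [22.4, 6.0, 0.2], "rotation": [0, 0, 0.92]}, {"gripper": 10, "travel": [22.5, 5.7, 0.2], "rotation": [0, 0, 0.92]}, {"gripper": 10, "travel": [22.6, 5.3, 0.2], "rotation": [0, 0, 0.92]}, {"gripper": 10, "travel": [22.7, 4.9, 0.2], "rotation": [0, 0, 0.92]}, {"gripper": 10, "travel": [22.7, 4.6, 0.2], "rotation": [0, 0, 0.92]}, {"gripper": 10, "travel": [22.8, 4.2, 0.2], "rotation": [0, 0, 0.92]}, {"gripper": 10, "travel": [22.9, 3.8, 0.2], "rotation": [0, 0, 0.92]}, {"gripper": 10, "travel": [22.9, 3.5, 0.2], "rotation": [0, 0, 0.92]}, {"gripper": 10, "travel": [23.0, 3.1, 0.2], "rotation": [0, 0, 0.92]}, {"gripper": 10, "travel": [23.0, 2.7, 0.2], "rotation": [0, 0, 0.92]}, {"gripper": 10, "travel": [23.1, 2.4, 0.2], "rotation": [0, 0, 0.92]}, {"gripper": 10, "travel": [23.1, 2.0, 0.2], "rotation": [0, 0, 0.92]}, {"gripper": 10, "travel": [23.1, 1.6, 0.2], "rotation": [0, 0, 0.92]}, {"gripper": 10, "travel": [23.2, 1.2, 0.2], "rotation": [0, 0, 0.92]}, {"gripper": 10, "travel": [23.2, 0.9, 0.2], "rotation": [0, 0, 0.92]}, {"gripper": 10, "travel": [23.2, 0.5, 0.2], "rotation": [0, 0, 0.92]}, {"gripper": 10, "travel": [23.2, 0.1, 0.2], "rotation": [0, 0, 0.92]}, {"gripper": 10, "travel": [23.2, -0.3, 0.2], "rotation": [0, 0, 0.92]}, {"gripper": 10, "travel": [23.2, -0.6, 0.2], "rotation": [0, 0, 0.92]}, {"gripper": 10, "travel": [23.2, -1.0, 0.2], "rotation": [0, 0, 0.92]}, {"gripper": 10, "travel": [23.2, -1.4, 0.2], "rotation": [0, 0, 0.92]}, {"gripper": 10, "travel": [23.1, -1.8, 0.2], "rotation": [0, 0, 0.92]}]
```

Emit:
send_rows(
  motion=[
    {"gripper": 10,"travel": [22.2,6.7,0],"rotation": [0,0,0.92]},
    {"gripper": 10,"travel": [22.3,6.4,0],"rotation": [0,0,0.92]},
    {"gripper": 10,"travel": [22.4,6.0,0],"rotation": [0,0,0.92]},
    {"gripper": 10,"travel": [22.5,5.7,0],"rotation": [0,0,0.92]},
    {"gripper": 10,"travel": [22.6,5.3,0],"rotation": [0,0,0.92]},
    {"gripper": 10,"travel": [22.7,4.9,0],"rotation": [0,0,0.92]},
    {"gripper": 10,"travel": [22.7,4.6,0],"rotation": [0,0,0.92]},
    {"gripper": 10,"travel": [22.8,4.2,0],"rotation": [0,0,0.92]},
    {"gripper": 10,"travel": [22.9,3.8,0],"rotation": [0,0,0.92]},
    {"gripper": 10,"travel": [22.9,3.5,0],"rotation": [0,0,0.92]},
    {"gripper": 10,"travel": [23.0,3.1,0],"rotation": [0,0,0.92]},
    {"gripper": 10,"travel": [23.0,2.7,0],"rotation": [0,0,0.92]},
  ],
)

```text
t: 24.78
tcp_pos: [0.5034, -0.0521, 0.2647]
tool_rot: [0.682, 0.731, 0.0, 0.0]
force: [0.9, -0.3, -0.6]
finger_gap: 0.27
```

Emit:
send_rows(
  motion=[
    {"gripper": 10,"travel": [23.1,2.4,0],"rotation": [0,0,0.92]},
    {"gripper": 10,"travel": [23.1,2.0,0],"rotation": [0,0,0.92]},
    {"gripper": 10,"travel": [23.1,1.6,0],"rotation": [0,0,0.92]},
    {"gripper": 10,"travel": [23.2,1.2,0],"rotation": [0,0,0.92]},
    {"gripper": 10,"travel": [23.2,0.9,0],"rotation": [0,0,0.92]},
    {"gripper": 10,"travel": [23.2,0.5,0],"rotation": [0,0,0.92]},
    {"gripper": 10,"travel": [23.2,0.1,0],"rotation": [0,0,0.92]},
    {"gripper": 10,"travel": [23.2,-0.3,0],"rotation": [0,0,0.92]},
    {"gripper": 10,"travel": [23.2,-0.6,0],"rotation": [0,0,0.92]},
    {"gripper": 10,"travel": [23.2,-1.0,0],"rotation": [0,0,0.92]},
    {"gripper": 10,"travel": [13,-0.7,0],"rotation": [0,0,0.92]},
    {"gripper": 10,"travel": [10,-0.6,0],"rotation": [0,0,0.92]},
  ],
)

```text
t: 25.78
tcp_pos: [0.5116, 0.2034, 0.2646]
tool_rot: [0.749, 0.663, 0.0, -0.0]
force: [0.6, -0.2, -0.4]
finger_gap: 0.27
```

Emit:
send_rows(
  motion=[
    {"gripper": 10,"travel": [10,-0.8,0],"rotation": [0,0,0]},
    {"gripper": 10,"travel": [8,-0.7,0],"rotation": [0,0,0]},
    {"gripper": 10,"travel": [0,0,0],"rotation": [0,0,0]},
    {"gripper": 10,"travel": [0,0,0],"rotation": [0,0,0]},
    {"gripper": 10,"travel": [0,0,0],"rotation": [0,0,0]},
  ],
)

```text
t: 26.2
tcp_pos: [0.5125, 0.2192, 0.2644]
tool_rot: [0.749, 0.662, -0.0, 0.0]
force: [0.1, -0.4, -0.9]
finger_gap: 0.269
```

```bash
python3 - <<'E'
from h import *
st(); plan([513.7,223.7,264],-7.1,1,10)
E
```

```text
t 26.2 tcp [512.5 219.2 264.4] F [ 0.1 -0.4 -0.9] M [ 0.03 -0.02 -0.03] gap 0.269
x [ 0.123  0.992 -0.001] y [ 0.992 -0.123 -0.   ] z [-0. -0. -1.] q [ 0.2   0.37  1.53 -0.    1.24  0.33]
|d| 4.6694311647548385
[{"gripper": 10, "travel": [4.6, 0.6, 0.4], "rotation": [0, 0, 0.06]}]
```

Emit:
send_rows(
  motion=[
    {"gripper": 10,"travel": [4.6,0.6,0],"rotation": [0,0,0]},
    {"gripper": 10,"travel": [0,0,0],"rotation": [0,0,0]},
    {"gripper": 10,"travel": [0,0,10],"rotation": [0,0,0]},
    {"gripper": 10,"travel": [0,0,10],"rotation": [0,0,0]},
    {"gripper": 10,"travel": [0,0,5],"rotation": [0,0,0]},
    {"gripper": 10,"travel": [0,0,5],"rotation": [0,0,0]},
    {"gripper": 10,"travel": [0,0,0],"rotation": [0,0,0]},
  ],
)

```text
t: 26.78
tcp_pos: [0.5127, 0.2238, 0.2326]
tool_rot: [0.749, 0.662, -0.002, -0.001]
force: [-1.1, 0.4, -1.2]
finger_gap: 0.269
```

```bash
python3 - <<'E'
from h import *
st()
E
```

```text
t 26.78 tcp [512.7 223.8 232.6] F [-1.1  0.4 -1.2] M [ 0.02  0.09 -0.01] gap 0.269
x [ 0.123  0.992 -0.001] y [ 0.992 -0.123 -0.003] z [-0.003 -0.001 -1.   ] q [ 0.21  0.41  1.57 -0.    1.17  0.33]
```

Emit:
send_rows(
  motion=[
    {"gripper": 10,"travel": [0,0,10],"rotation": [0,0,0]},
    {"gripper": 10,"travel": [0,0,10],"rotation": [0,0,0]},
    {"gripper": 10,"travel": [0,0,12],"rotation": [0,0,0]},
    {"gripper": 10,"travel": [0,0,12],"rotation": [0,0,0]},
    {"gripper": 10,"travel": [0,0,12],"rotation": [0,0,0]},
    {"gripper": 10,"travel": [0,0,12],"rotation": [0,0,0]},
    {"gripper": 10,"travel": [0,0,8],"rotation": [0,0,0]},
    {"gripper": 10,"travel": [0,0,5],"rotation": [0,0,0]},
    {"gripper": 10,"travel": [0,0,3],"rotation": [0,0,0]},
    {"gripper": 10,"travel": [0,0,0],"rotation": [0,0,0]},
  ],
)

```text
t: 27.62
tcp_pos: [0.5136, 0.2241, 0.1498]
tool_rot: [0.749, 0.662, -0.0, -0.0]
force: [-0.2, 0.1, -0.5]
finger_gap: 0.27
```

```bash
python3 - <<'E'
from h import *
st()
E
```

```text
t 27.62 tcp [513.6 224.1 149.8] F [-0.2  0.1 -0.5] M [ 0.02 -0.02  0.03] gap 0.27
x [ 0.122  0.992 -0.   ] y [ 0.992 -0.122 -0.001] z [-0.001 -0.    -1.   ] q [ 0.21  0.51  1.65 -0.    0.98  0.33]
```

Emit:
send_rows(
  motion=[
    {"gripper": 10,"travel": [0,0,1],"rotation": [0,0,0]},
    {"gripper": 10,"travel": [0,0,1],"rotation": [0,0,0]},
    {"gripper": 10,"travel": [0,0,1],"rotation": [0,0,0]},
    {"gripper": 10,"travel": [0,0,0.5],"rotation": [0,0,0]},
    {"gripper": 10,"travel": [0,0,0.5],"rotation": [0,0,0]},
    {"gripper": 10,"travel": [0,0,0],"rotation": [0,0,0]},
  ],
)

```text
t: 28.12
tcp_pos: [0.5138, 0.2242, 0.1465]
tool_rot: [0.749, 0.662, 0.0, 0.0]
force: [0.5, 0.4, -0.8]
finger_gap: 0.273
```

```bash
python3 - <<'E'
from h import *
st()
E
```

```text
t 28.12 tcp [513.8 224.2 146.5] F [ 0.5  0.4 -0.8] M [ 0.02 -0.01 -0.01] gap 0.273
x [0.122 0.992 0.   ] y [ 0.992 -0.122  0.   ] z [ 0.  0. -1.] q [ 0.21  0.52  1.66 -0.    0.97  0.33]
```

Emit:
send_rows(
  motion=[
    {"gripper": 10,"travel": [0,0,0.5],"rotation": [0,0,0]},
    {"gripper": 10,"travel": [0,0,0.5],"rotation": [0,0,0]},
    {"gripper": 10,"travel": [0,0,0.5],"rotation": [0,0,0]},
    {"gripper": 10,"travel": [0,0,0],"rotation": [0,0,0]},
  ],
)

```text
t: 28.45
tcp_pos: [0.5139, 0.2243, 0.1461]
tool_rot: [0.749, 0.662, 0.0, 0.0]
force: [-2.3, -0.1, 6.3]
finger_gap: 0.273
```

```bash
python3 - <<'E'
from h import *
st()
E
```

```text
t 28.45 tcp [513.9 224.3 146.1] F [-2.3 -0.1  6.3] M [-0.1   0.45  0.02] gap 0.273
x [0.122 0.992 0.   ] y [ 0.992 -0.122  0.001] z [ 0.001  0.    -1.   ] q [ 0.21  0.52  1.66 -0.    0.97  0.33]
```

The handle is seated on the rail: 6 N upward at the same height as at pick-up. Relax, open and rise.

Emit:
send_rows(
  motion=[
    {"gripper": 10,"travel": [0,0,-0.8],"rotation": [0,0,0]},
    {"gripper": 26,"travel": [0,0,0],"rotation": [0,0,0]},
    {"gripper": 30,"travel": [0,0,0],"rotation": [0,0,0]},
    {"gripper": 45,"travel": [0,0,0],"rotation": [0,0,0]},
    {"gripper": 60,"travel": [0,0,0],"rotation": [0,0,0]},
    {"gripper": 70,"travel": [0,0,0],"rotation": [0,0,0]},
    {"gripper": 70,"travel": [0,0,0],"rotation": [0,0,0]},
    {"gripper": 70,"travel": [0,0,0],"rotation": [0,0,0]},
    {"gripper": 70,"travel": [0,0,-5],"rotation": [0,0,0]},
    {"gripper": 70,"travel": [0,0,-15],"rotation": [0,0,0]},
    {"gripper": 70,"travel": [0,0,-25],"rotation": [0,0,0]},
    {"gripper": 70,"travel": [0,0,-25],"rotation": [0,0,0]},
  ],
)

```text
t: 29.45
tcp_pos: [0.5131, 0.224, 0.216]
tool_rot: [0.749, 0.662, -0.001, -0.001]
force: [0.3, -0.1, -0.2]
finger_gap: 0.82
```

Emit:
send_rows(
  motion=[
    {"gripper": 70,"travel": [0,0,-25],"rotation": [0,0,0]},
    {"gripper": 70,"travel": [0,0,-25],"rotation": [0,0,0]},
    {"gripper": 70,"travel": [-25,0,-25],"rotation": [0,0,0]},
    {"gripper": 70,"travel": [-35,0,0],"rotation": [0,0,0]},
    {"gripper": 70,"travel": [-35,0,0],"rotation": [0,0,0]},
    {"gripper": 70,"travel": [-35,0,0],"rotation": [0,0,0]},
    {"gripper": 70,"travel": [-20,0,0],"rotation": [0,0,0]},
    {"gripper": 70,"travel": [0,0,0],"rotation": [0,0,0]},
    {"gripper": 70,"travel": [0,0,0],"rotation": [0,0,0]},
  ],
)

```text
t: 30.2
tcp_pos: [0.4954, 0.0747, 0.2911]
tool_rot: [0.75, 0.661, 0.0, -0.0]
force: [0.6, 0.1, 0.3]
finger_gap: 0.82
```

```bash
python3 - <<'E'
from h import *
st()
a=manip.snapshot('scene'); b=manip.snapshot('top')
o=a[70:170,320:400]; M=np.zeros((600,800,3),np.uint8)
M[:500,:400]=cv2.resize(o,(400,500),interpolation=cv2.INTER_CUBIC)
M[:400,400:]=cv2.resize(a[260:380,170:290],(400,400),interpolation=cv2.INTER_CUBIC)
M[400:,400:]=cv2.resize(b[170:260,190:490],(400,120),interpolation=cv2.INTER_CUBIC).repeat(1,0)[:200] if 0 else cv2.copyMakeBorder(cv2.resize(b[160:260,200:400],(400,200)),0,0,0,0,cv2.BORDER_CONSTANT)
cv2.imwrite('pics/fin.png',M[:,:,::-1])
E
```

```text
t 30.2 tcp [495.4  74.7 291.1] F [0.6 0.1 0.3] M [ 0.05  0.02 -0.  ] gap 0.82
x [0.125 0.992 0.001] y [ 0.992 -0.125  0.   ] z [ 0.001  0.001 -1.   ] q [-0.07  0.26  1.62  0.    1.26  0.05]
```

View pics/fin.png

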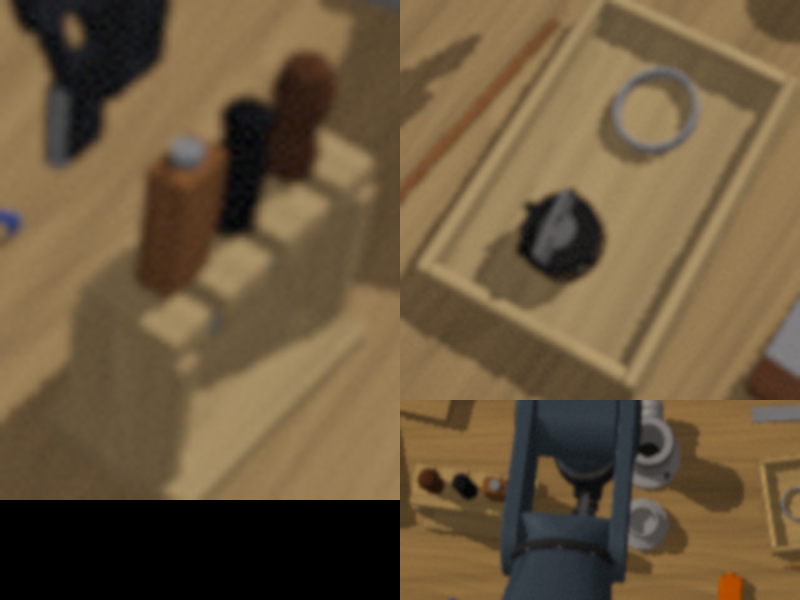

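The last view shows the hook upright in its own notch, with its cap at the same place as at the start. The cartridge stands upright in the tray's empty half, and the clip, awl and driver look unmoved. Handing in.

```bash
python3 -c "
from station import manip
print(manip.sign_off())"
```

```text
the job is handed in; nothing more can be done
None
```

The job is done and handed in at about 30 s. The cartridge is out of the pot and stands upright in the empty half of the tray, and the hook is back upright in its own notch.

- **Catching the tab:** I read the tab's heading (about 105°) from the pictures and centred the hook by feeling both bore walls, with about 2–3.5 N. The foot then went through the slot without resistance.
- **Forces:** The draw showed 4–7 N with the hook's weight included. The highest force I read on the pot, tab or cartridge was under 7 N, below the 12 N limit. I read forces only at the end of each move, so a short peak in between would not show.
- **Setting down:** The cartridge's weight came off the hook at the expected tray-floor height. Seating the hook on the rail showed about 6 N.
- **Last picture:** The hook's cap is at its starting pixel, and the clip, awl and driver look unmoved. The robot was touching nothing at hand-in. The muffs, offcut and mallet were not in the last crops, but the arm never went near them.
- **Disagreements:** The camera estimate of the hook's sideways offset in the jaws differed from the felt centre by about 1.7 mm, and I used the felt value. One picture fit of the shank gave an implausible position, so I dropped it.

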